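# Set the tilting sample stage on gauge blocks and load the soil cups for a scan

### The job

Set up the tilting sample stage for a reflectance scan: raise its hinged plate by the bar handle until it stays up by itself, stack the 25 mm and the 15 mm gauge blocks, one flat on the other and lengthwise along the roller, on the bright strip of the base, then lower the plate gently until its roller rests on the stack, never letting it fall. After that stand every soil sample cup on the tilted plate, one to a bay, pellet up and centred between the bay's stops. Leave the jar, the beaker and the capped tube where they are; the thinnest block is not needed.

Things in the scene. Friction and masses are not known exactly. Their poses are not given: they have to be found in the camera images.
- stage: fixed dark steel base of the tilting sample stage (a sine plate), 260 x 210 x 20 mm, on the cart. Origin under its centre; x runs from its free front edge (robot side) to the hinge, y along the hinge, z up. Hinge cheeks with black knobs stand at its rear
- plate (a joint): angle (rad) of the stage's black hinged plate, 224 x 200 x 14 mm, 1.2 kg: 0 flat, 1.4 steeply raised. The hinge is at the rear, away from the robot; the front edge lifts. It has friction: above about 1.05 rad the plate stays where it is left; below that it falls unless held or propped. Lifting it by the handle takes under 10 N
- roller (a point): middle of the steel roller, 24 mm diameter, 180 mm long along y, under the plate's front end; moves with the plate, 200 mm from the hinge axis. Flat, it rests on the base's top face, its axis level with the hinge; so the sine of the plate's angle is the propping stack's height divided by 200 mm (40 mm: 0.201 rad)
- hinge (a point): point on the hinge axis, mid-width, 12 mm above the base's top face; moves with the plate, axes as the plate's: x from front edge to hinge, y along the hinge, z normal to the plate. The plate's underside is 6 mm, its top face 20 mm, from the hinge axis along z; its front edge is 212 mm from the axis
- handle (a point): middle of the plate's bar handle, a round steel bar of 12 mm diameter and 140 mm long, parallel to the hinge, in front of the plate's front edge (37 mm clear of it) on two end arms. It lies at (-255, 0, 28) mm in the axes of hinge and moves with the plate; the bar can turn between gripping fingers
- landing (a point): point on the base's top face (20 mm above the cart) at the middle of the bright ground strip (34 x 150 mm, long along y) on which the block stack belongs, straight below the roller once it is propped; axes as the base's
- bay1 (a point): one of the four bays of the plate (2 x 2, 92 mm pitch). Each bay is bounded on its four sides by low stop bars, 6 mm high, inner faces 84 mm apart, and its centre is engraved with a white cross. This point is on the bay's centre line, 15 mm above the plate's top face: where the centre of a well-centred cup lies. x, y, z are the plate's axes (z normal to its top face)
- bay2 (a point): one of the four bays of the plate (2 x 2, 92 mm pitch). Each bay is bounded on its four sides by low stop bars, 6 mm high, inner faces 84 mm apart, and its centre is engraved with a white cross. This point is on the bay's centre line, 15 mm above the plate's top face: where the centre of a well-centred cup lies. x, y, z are the plate's axes (z normal to its top face)
- bay3 (a point): one of the four bays of the plate (2 x 2, 92 mm pitch). Each bay is bounded on its four sides by low stop bars, 6 mm high, inner faces 84 mm apart, and its centre is engraved with a white cross. This point is on the bay's centre line, 15 mm above the plate's top face: where the centre of a well-centred cup lies. x, y, z are the plate's axes (z normal to its top face)
- bay4 (a point): one of the four bays of the plate (2 x 2, 92 mm pitch). Each bay is bounded on its four sides by low stop bars, 6 mm high, inner faces 84 mm apart, and its centre is engraved with a white cross. This point is on the bay's centre line, 15 mm above the plate's top face: where the centre of a well-centred cup lies. x, y, z are the plate's axes (z normal to its top face)
- cup1_c (a point): soil sample cup, or None if absent: plain aluminium disc-shaped cup, 56 mm diameter, 30 mm high, about 0.16 kg, filled flush with a pressed brown pellet on top. Point at its centre, half-way up; z is its axis, pointing out of the pellet face
- cup2_c (a point): soil sample cup, or None if absent: plain aluminium disc-shaped cup, 56 mm diameter, 30 mm high, about 0.16 kg, filled flush with a pressed brown pellet on top. Point at its centre, half-way up; z is its axis, pointing out of the pellet face
- cup3_c (a point): soil sample cup, or None if absent: plain aluminium disc-shaped cup, 56 mm diameter, 30 mm high, about 0.16 kg, filled flush with a pressed brown pellet on top. Point at its centre, half-way up; z is its axis, pointing out of the pellet face
- cup4_c (a point): soil sample cup, or None if absent: plain aluminium disc-shaped cup, 56 mm diameter, 30 mm high, about 0.16 kg, filled flush with a pressed brown pellet on top. Point at its centre, half-way up; z is its axis, pointing out of the pellet face
- b25_c (a point): plain white ceramic gauge block, 80 x 35 mm and 25 mm thick, 0.56 kg, lying flat on the cart. Point at its centre; x along its 35 mm side, y along its 80 mm side, z up
- b15_c (a point): plain white ceramic gauge block, 80 x 35 mm and 15 mm thick, 0.34 kg, lying flat on the cart. Point at its centre; x along its 35 mm side, y along its 80 mm side, z up
- b10_c (a point): third gauge block, the thinnest, 80 x 35 x 10 mm, not needed; point at its centre, axes as the others
- beaker: bystander: glass beaker, 76 mm wide, 90 mm high; origin under its centre
- tube: bystander: white sample tube with a red cap standing on a foot, 40 mm wide, 114 mm high; origin under its centre
- jar: bystander: small amber jar with a red cap, 40 mm wide, 60 mm high, among the cups and blocks; origin under its centre
Not all that is in view belongs to the job. Leave any black or purple look-alike of the part that bears b25_c alone. What is shaped like the part that bears cup1_c but blue is not meant.

How it is judged:
By the outcome, as a careful person would: the job done as asked, in the order asked, and still so for the second after the job is handed in, with the robot touching nothing.
Of cup1, cup2, cup3, cup4 only 2 to 4 are there at a start; the rules pass over those that are not, and their reading is None.
At some moment in a run one of cup1, cup2, cup3, cup4 may be knocked a few centimetres aside while the robot is not near it.
It also fails if it takes over 210 s, if anything falls off the work surface, if the arm or the gripper's body presses on something with over 40 N, if the wrist force passes 120 N, or if a joint passes its speed limit or range.

### The arm

A 7-joint arm with a two-finger parallel gripper is mounted at the origin on the work surface. World frame = base frame: x ahead of the robot, y to its left, z up, the work surface at z = 0. Lengths are in mm, angles in rad, forces in N, time in s.
With the tool pointing down it reaches from about 425 to 875 mm from the base axis. Payload 9.9 kg.
Tool frame: the origin (TCP) lies at the very end of the fingers, on their centre line; the grasp point (between the pads) lies 19 mm behind it; z points along the fingers, y is the direction in which the jaws open and shut (so a half turn about z gives the same grasp; the last joint's range is limited). The gripper opens to 85 mm and grips with 20 to 120 N. Pads are 22 mm wide; open, the fingers measure 114 mm over their backs; the gripper's body (76 mm by 85 mm) begins 54 mm behind the grasp point. The pads swing forward as they close: fully open they stand 13 mm farther back than shut.
Start: joints at [-1.392, 0.576, 0.025, 1.437, -0.015, 1.129, -0.057], TCP at [175.348, 651.83, 231.289] pointing down, gripper open.
Joint ranges: [-2.76, 2.76], [-0.34, 2.15], [-1.52, 1.57], [0.19, 2.46], [-1.09, 4.23], [0.17, 1.99], [-2.82, 2.82]. Speed limits (rad/s): [2.22, 2.22, 3.01, 3.01, 3.14, 3.14, 3.14].

### API

Orientations are given as a unit quaternion [x, y, z, w].
In Python, from plant import readout, vision, robot gives the robot as it stands.
- The arm moves only by the tool carry_out, never from a script. Its argument "steps" is a list that holds one entry, the list of rows, each a list of 5 numbers: the shift along the tool's x, y, z in m, then the turn about the tool's z in degrees, then the opening, from -1 (shut) to 1 (fully open). A call has 1 to 20 rows; each row is the pose to reach, as a shift and turn from the pose commanded when the call began, along the tool's axes at that moment; what a row does not reach only later rows make up. A row lasts 1/12 s, in which the tool goes at most 41.7 mm and 7.16 degrees, less where a joint would pass 70% of its speed; a pose out of reach is approached as far as the arm can. A call with a gripper value outside its range is refused whole. The fingers move at their own pace and stop on an object; "force" is the grip in N (left out, the last holds). Time passes only in rows, so rows that repeat a pose let the fingers close. It gives the time, the measured TCP pose, the force and the opening at its end, in the units of the state.
- readout.state(): the state, without advancing time (a new reading comes with each control period).
- vision.grab_frame(name): name is "scene" or "top" or "wrist"; returns (picture, depth): 384x512x3 uint8, red, green, blue; 384x512 float32, mm along the optical axis (not along the pixel's ray), 0 where there is no reading.
- vision.camera_info(name): a dict with "fx", "fy", "cx", "cy" (pixels), "pose" (4x4, takes a point from camera to world coordinates); the wrist camera has in their place "mount" (4x4, takes a point from camera to tool coordinates, whose origin is the TCP and whose axes are the flange's). Camera axes: x right, y down, z forward; pixel columns grow to the right and rows downward; lengths in mm; the calibration is good to about 2 mm. The wrist camera is an equidistant fisheye: a pixel r from the principal point sees the ray r / f radians off the axis. A picture is of the moment at which its call begins: read the wrist's pose just before it. camera_info takes no time and is no camera call.
- robot.job_done(): hands the job in, once; it reports no verdict.
The state is a dict: "time": time; "qpos": joint angles; "dq": joint speeds; "tau": joint torques, N m; "tool_pos": TCP position; "eef_rot": TCP orientation; "wrist_force": force on the tool from outside, world axes, zero at the start; "torque": the same for the moment, N m; "gripper_width": finger opening in mm.
Only numpy, scipy, OpenCV 4.12 (cv2) and the standard library are available. Lean on these libraries where they do the work, as an engineer would, in place of code of your own. Each camera call takes 0.05 s, during which the arm holds its last target. There are 200 camera calls.

## Working session

There is one attempt and no reset: what is moved stays moved. The work goes in short steps, Python scripts to look and compute and a tool call to move; the robot and the scene stay as the last step left them, time stands still between calls to the robot, and variables do not carry over. Pictures are saved under pics/ and viewed, about 12 in all and at most 16, crops included, and the job is handed in when it is done.

Besides the shell and the picture viewer there is one more tool, called after "Emit:" as name(argument=value, ...) on one line, values as JSON. carry_out: Moves the arm, as the interface text tells. Its arguments: {"type":"object","properties":{"steps":{"type":"array","items":{"type":"array","items":{"type":"array","items":{"type":"number"}}}},"force":{"type":"number"}},"required":["steps"]}

```bash
ls; mkdir -p pics
cat > h.py <<'E'
import numpy as np, cv2
from scipy.spatial.transform import Rotation as R
from plant import readout, vision, robot
def look(n,f=None):
    s=readout.state(); p,d=vision.grab_frame(n)
    if f: cv2.imwrite('pics/'+f,p[:,:,::-1])
    return s,p,d
def T_tool(s):
    T=np.eye(4);T[:3,:3]=R.from_quat(s['eef_rot']).as_matrix();T[:3,3]=s['tool_pos'];return T
def pts(n,d,s=None):
    "per-pixel world points from depth (scene/top)"
    c=vision.camera_info(n);v,u=np.mgrid[:d.shape[0],:d.shape[1]]
    P=np.stack([(u-c['cx'])/c['fx']*d,(v-c['cy'])/c['fy']*d,d,np.ones_like(d)],-1)
    return (P@np.array(c['pose']).T)[...,:3]
E
python3 - <<'E'
from h import *
s,p,d=look('top','top0.png');print({k:np.round(v,3) for k,v in s.items()})
np.savez('top0.npz',p=p,d=d)
s,p,d=look('scene','scene0.png');np.savez('scene0.npz',p=p,d=d)
for n in('top','scene','wrist'):print(n,vision.camera_info(n))
a=cv2.imread('pics/top0.png');cv2.imwrite('pics/top0b.png',cv2.resize(a,(800,600)))
E
```

```text
pics
{'time': np.float64(0.0), 'qpos': array([-1.392,  0.577,  0.025,  1.438, -0.015,  1.129, -0.056]), 'dq': array([-0.   , -0.001, -0.001, -0.001,  0.   ,  0.001,  0.   ]), 'tau': array([-0.0000e+00, -7.6577e+01,  2.2500e+00, -2.8597e+01,  1.5000e-02,
        1.3000e-02, -0.0000e+00]), 'tool_pos': array([175.204, 651.385, 230.432]), 'eef_rot': array([ 0.131,  0.991, -0.001, -0.   ]), 'wrist_force': array([ 0.701, -0.355, -0.102]), 'torque': array([ 0.024, -0.026,  0.084]), 'gripper_width': np.float64(85.202)}
top {'fx': 357.6803901904278, 'fy': 357.6803901904278, 'cx': 258.87350544002123, 'cy': 190.41872061483895, 'pose': array([[-1.36623152e-01, -9.67532033e-01,  2.12640257e-01,
         3.00385944e+02],
       [-9.90622958e-01,  1.33326133e-01, -2.98378394e-02,
         6.69884782e+01],
       [ 5.18562130e-04, -2.14722860e-01, -9.76674882e-01,
         1.13063179e+03],
       [ 0.00000000e+00,  0.00000000e+00,  0.00000000e+00,
         1.00000000e+00]])}
scene {'fx': 470.0194118367561, 'fy': 470.0194118367561, 'cx': 253.14482478570892, 'cy': 191.4809909390182, 'pose': array([[ 8.11327382e-01,  4.63837194e-01, -3.55813063e-01,
         1.06058348e+03],
       [ 5.84580171e-01, -6.47606391e-01,  4.88745318e-01,
        -6.41215506e+02],
       [-3.72855707e-03, -6.04533721e-01, -7.96570824e-01,
         1.22795845e+03],
       [ 0.00000000e+00,  0.00000000e+00,  0.00000000e+00,
         1.00000000e+00]])}
wrist {'fx': 297.3186396354542, 'fy': 297.3186396354542, 'cx': 252.75769084735413, 'cy': 188.39711379122832, 'mount': array([[-6.35793972e-04, -9.46888981e-01, -3.21560030e-01,
         8.23950003e+01],
       [ 9.99999727e-01, -4.80613493e-04, -5.61967160e-04,
        -3.13582081e-01],
       [ 3.77574422e-04, -3.21560300e-01,  9.46889028e-01,
        -1.44637792e+02],
       [ 0.00000000e+00,  0.00000000e+00,  0.00000000e+00,
         1.00000000e+00]])}
```

View pics/top0b.png

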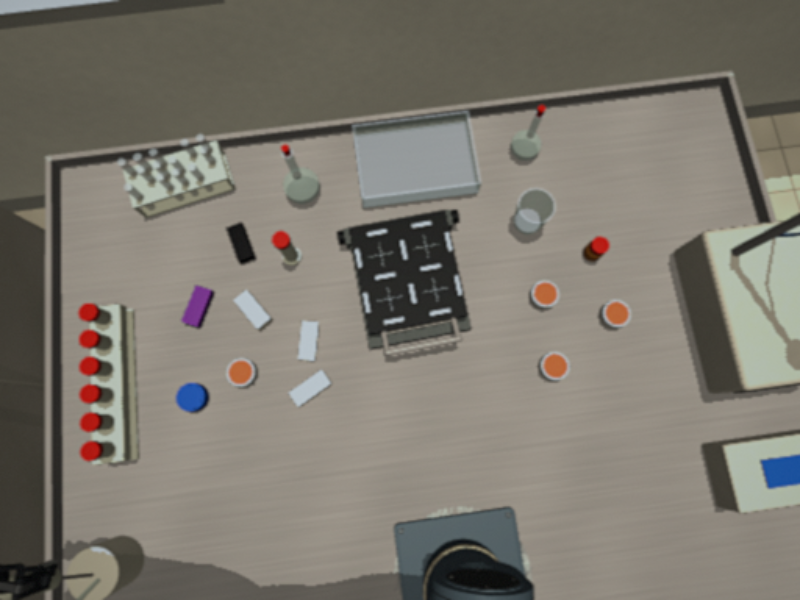

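View pics/scene0.png

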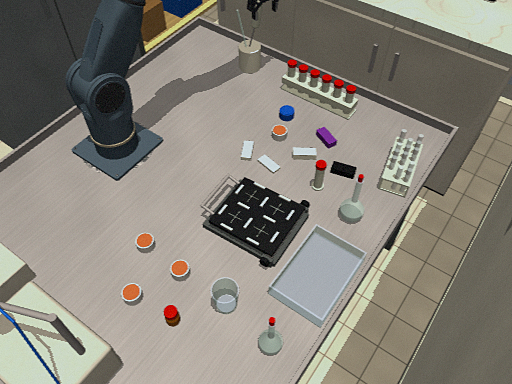

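```bash
cat >> h.py <<'E'
def ray(n,u,v,s=None):
    c=vision.camera_info(n)
    x=(np.asarray(u,float)-c['cx'])/c['fx'];y=(np.asarray(v,float)-c['cy'])/c['fy']
    if n=='wrist':
        r=np.hypot(x,y)+1e-12;D=np.stack([np.sin(r)*x/r,np.sin(r)*y/r,np.cos(r)],-1);P=T_tool(s)@np.array(c['mount'])
    else: D=np.stack([x,y,np.ones_like(x)],-1);P=np.array(c['pose'])
    return P[:3,3],D@P[:3,:3].T
def onz(n,u,v,z,s=None):
    o,D=ray(n,u,v,s);return o+D*((z-o[2])/D[...,2])[...,None]
def tri(o1,d1,o2,d2):
    A=np.stack([d1,-d2],1);t=np.linalg.lstsq(A,o2-o1,rcond=None)[0]
    a,b=o1+t[0]*d1,o2+t[1]*d2;return (a+b)/2,np.linalg.norm(a-b)
def blobs(m,lo,hi):
    n,l,st,c=cv2.connectedComponentsWithStats(m.astype(np.uint8))
    return [(c[i],st[i],l==i) for i in range(1,n) if lo<=st[i][4]<=hi]
E
python3 - <<'E'
from h import *
cup={};blk={}
for n in('top','scene'):
    z=np.load(n+'0.npz');p,d=z['p'],z['d'];W=pts(n,d);h=cv2.cvtColor(p,cv2.COLOR_RGB2HSV)
    m=(h[...,0]<14)&(h[...,1]>120)&(h[...,2]>130)
    print(n)
    cup[n]=[];blk[n]=[]
    for c,st,mm in blobs(m,25,600):
        P=onz(n,*c,30.);print(' cup',c.round(1),st[2:],p[mm].mean(0).round(),P.round(1),'depthz',np.median(W[mm],0).round(1))
        if abs(np.median(W[mm],0)[2]-30)<12: cup[n].append((c,P))
    m=(h[...,1]<45)&(h[...,2]>185)&(W[...,2]>3)&(W[...,2]<45)&(W[...,0]>400)&(W[...,0]<900)&(abs(W[...,1])<420)
    for c,st,mm in blobs(m,60,700):
        cn=cv2.findContours(mm.astype(np.uint8),0,1)[0][0];r=cv2.minAreaRect(cn)
        Q=np.median(W[mm],0);X=onz(n,*np.nonzero(mm)[::-1],Q[2]);rr=cv2.minAreaRect(X[:,:2].astype(np.float32))
        print(' blk',c.round(1),st[4],Q.round(1),'rect',np.round(rr[0],1),np.round(rr[1],1),round(rr[2],1));blk[n].append((c,Q))
for D in(cup,blk):
    for c,P in D['top']:
        c2,P2=min(D['scene'],key=lambda q:np.linalg.norm((q[1]-P)[:2]))
        print('tri',*tri(*ray('top',*c),*ray('scene',*c2)))
E
```

```text
top
 cup [179.2 152.9] [ 12  11 100] [179.  41.  34.] [697.9 271.   30. ] depthz [668.  256.2 113.6]
 cup [384.  156.3] [11 11 95] [179.  37.  30.] [ 596.5 -381.    30. ] depthz [ 587.9 -369.2   59.8]
 cup [348.8 187.3] [ 14  13 138] [185. 104.  60.] [ 511.3 -249.2   30. ] depthz [ 510.7 -248.8   30.6]
 cup [ 55.6 199.2] [ 12  12 107] [173.  32.  26.] [599.1 667.9  30. ] depthz [574.5 619.  119.5]
 cup [394.5 200.1] [ 14  13 144] [184. 103.  60.] [ 451.3 -383.3   30. ] depthz [ 451.3 -382.3   30.7]
 cup [ 55.9 216.3] [ 11  12 107] [174.  32.  25.] [544.6 667.9  30. ] depthz [524.2 618.6 120. ]
 cup [354.9 233.7] [ 13  14 150] [184. 103.  59.] [ 365.2 -240.2   30. ] depthz [ 364.8 -240.2   30.7]
 cup [ 56.2 233.6] [ 12  12 113] [174.  32.  25.] [490.4 667.9  30. ] depthz [475.  619.7 119.6]
 cup [153.4 237.7] [ 14  14 154] [184. 104.  60.] [437.3 373.6  30. ] depthz [437.2 373.6  30.5]
 cup [ 56.5 251.5] [ 12  12 117] [173.  32.  25.] [435.9 668.   30. ] depthz [424.9 619.2 119.9]
 cup [ 56.6 269.7] [ 12  13 119] [174.  33.  26.] [381.3 668.3  30. ] depthz [374.7 618.5 120.2]
 cup [ 5
[... 1451 characters left out ...]
.  20.  14.] [ 814.3 -223.3   30. ] depthz [ 842.5 -271.   166.6]
 blk [303.9 150.9] 169 [562.2 341.7  24.1] rect [562.4 343.7] [79.3 32.4] 35.6
 blk [268.8 162.9] 166 [488.3 237.6   8.8] rect [486.9 237.5] [32.8 77.8] 78.3
 blk [179.8 267.9] 66 [ 518.3 -249.8   28.9] rect [ 512.9 -248.6] [52.8 54. ] 80.9
tri [ 511.68894179 -249.48742535   28.57710186] 0.31568047538209754
tri [ 451.83214716 -383.99421878   27.71257963] 0.6555030970874883
tri [ 365.51181767 -240.80505804   27.10669197] 0.5558773756264883
tri [437.29468183 373.94490782  27.17906848] 0.9886296609597138
tri [561.42916003 343.27103019  21.84642818] 0.09913816710179975
tri [485.37406143 239.81943389   4.45992523] 1.186971468961901
```

Run:
```python
from h import *
for n in('top','scene'):
    z=np.load(n+'0.npz');p,d=z['p'],z['d'];W=pts(n,d);h=cv2.cvtColor(p,cv2.COLOR_RGB2HSV)
    roi=(abs(W[...,1]-20)<180)&(W[...,0]>400)&(W[...,0]<800)
    m=roi&(h[...,2]<75)&(W[...,2]>40)&(W[...,2]<62)
    X=W[m][:,:2].astype(np.float32);r=cv2.minAreaRect(X);print(n,m.sum(),'plate',np.round(r[0],1),np.round(r[1],1),r[2],np.median(W[m][:,2]))
    m=roi&(h[...,2]>110)&(W[...,2]>44)&(W[...,2]<66)
    for c,st,mm in blobs(m,6,300): print(c.round(1),st[2:],onz(n,*c,58.).round(1),np.median(W[mm],0).round(1))
    # b15
    m=(h[...,1]<45)&(h[...,2]>170)&(abs(W[...,0]-400)<60)&(abs(W[...,1]-240)<60)&(W[...,2]>6)
    for c,st,mm in blobs(m,60,700):
        Q=np.median(W[mm],0);r=cv2.minAreaRect(onz(n,*np.nonzero(mm)[::-1],Q[2])[:,:2].astype(np.float32));print('b15',Q,r)
a=cv2.imread('pics/top0.png')[130:235,215:310];b=cv2.imread('pics/scene0.png')[170:270,195:315]
cv2.imwrite('pics/c1.png',np.hstack([cv2.resize(a,(400,442),interpolation=2),cv2.resize(b,(400,442),interpolation=2)]))
```

```text
top 3649 plate [576.5  20.9] [250.7 249.4] 3.0693881511688232 51.88036292116749
[269.9 120.4] [ 79  23 210] [757.1 -32.2  58. ] [756.7 -34.5  49.6]
[198.2 119.4] [ 4  6 15] [791.8 195.3  58. ] [796.1 196.5  51.6]
[269.2 143. ] [13  5 37] [681.5 -19.2  58. ] [681.7 -19.   57.9]
[241.1 148.2] [13  5 38] [676.4  71.1  58. ] [676.5  71.1  57.4]
[286.8 154.3] [ 5 13 39] [637.  -68.6  58. ] [637.  -68.7  57.1]
[258.  159.5] [ 5 12 38] [632.4  23.4  58. ] [632.7  23.4  57.1]
[229.  164.7] [ 5 13 41] [628.1 115.2  58. ] [627.9 115.   57.5]
[275.  170.5] [13  4 38] [589.9 -24.1  58. ] [590.1 -24.2  57.5]
[246. 176.] [13  5 41] [584.7  67.5  58. ] [584.7  67.5  57.3]
[293. 182.] [ 5 13 44] [546.  -73.6  58. ] [546.5 -73.8  55.8]
[263.7 187.4] [ 6 13 42] [541.4  18.2  58. ] [542.6  18.2  56.4]
[234.3 193. ] [ 5 13 42] [536.2 110.1  58. ] [535.7 109.8  57.1]
[281.2 199. ] [14  5 43] [497.9 -29.7  58. ] [497.9 -28.9  57.2]
[251.4 204.7] [14  5 43] [492.9  62.7  58. ] [493.1  61.6  57.4]
[269.9 218.3] [ 51  23 192] [444.  13.  58.] [439.1  11.3  62.8]
b15 [388.9332437  245.0728042   15.15712454] (
[... 798 characters left out ...]
  65.2  58. ] [634.4  70.8  49.7]
[289.7 214.4] [ 9 10 37] [678.2  70.3  58. ] [677.9  71.8  56. ]
[268.7 218.2] [13  8 35] [634.6  22.4  58. ] [632.8  23.5  57.2]
[247.7 222.2] [10 10 36] [592.  -26.2  58. ] [591.4 -24.3  55.3]
[226.3 226.4] [13  8 35] [549.2 -74.8  58. ] [548.6 -74.4  56.8]
[293.4 257.9] [ 59  71 216] [767.9 -48.1  58. ] [760.9 -46.7  48.7]
[259.2 229.5] [5 4 6] [634.5 -27.1  58. ] [632.9 -23.3  51.3]
[274.1 236.4] [ 9 10 38] [683.6 -21.2  58. ] [683.4 -19.6  57. ]
[252.2 240.5] [13  8 36] [639.9 -69.5  58. ] [638.8 -69.6  57.2]
b15 [391.53405004 241.11421444  13.58228605] ((391.5115661621094, 243.76718139648438), (33.55263900756836, 79.57929992675781), 28.119583129882812)
```

View pics/c1.png

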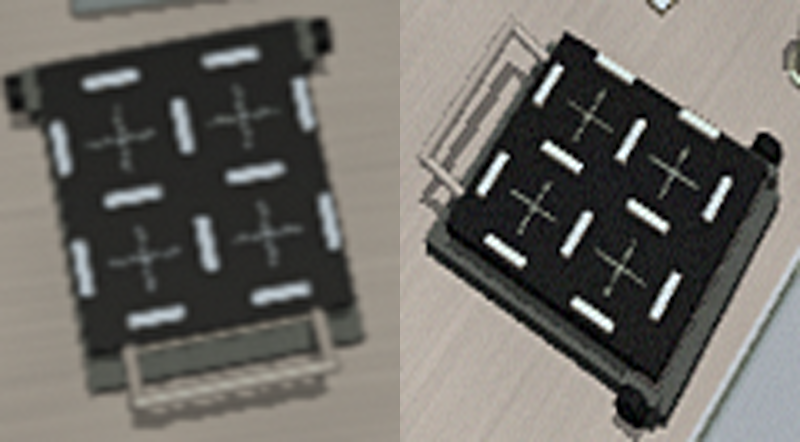

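```bash
cat >> h.py <<'E'
def go(*wps):
    "world waypoints (x,y,z,yaw of tool x deg) -> row numbers from the present pose"
    s=readout.state();T=T_tool(s);M=T[:3,:3];y0=np.degrees(np.arctan2(M[1,0],M[0,0]))
    print('at',T[:3,3].round(1),'yaw',round(y0,2),'t',round(float(s['time']),2),'F',np.round(s['wrist_force'],1),'w',round(float(s['gripper_width']),1),'tilt',np.round(M[:,2],4))
    for w in wps:
        D=M.T@(np.array(w[:3])-T[:3,3])/1000;print(' ',D.round(4),round((-(w[3]-y0)+180)%360-180,2),'n',int(np.ceil(np.linalg.norm(D)/.0417))+1)
HX,HY,HZ,YAW=687.9,25.7,32.,3.12
def stage(x,y,z,th=0):
    "hinge-frame point on plate -> world at plate angle th"
    c,s=np.cos(th),np.sin(th);X,Z=x*c+z*s,-x*s+z*c
    a=np.radians(YAW);return np.array([HX+X*np.cos(a)-y*np.sin(a),HY+X*np.sin(a)+y*np.cos(a),HZ+Z])
E
python3 - <<'E'
from h import *
go((440,330,260,164.9),(430,12,260,93.1),(433,12,150,93.1))
for t in (0,.3,.6,.9,1.2): print(t,stage(-255,0,28,t).round(1))
E
```

```text
at [175.2 651.4 230.5] yaw 164.94 t 0.1 F [0.4 0.6 1.2] w 85.3 tilt [-3.0e-04 -1.5e-03 -1.0e+00]
  [-0.3392 -0.2417 -0.0291] 0.04 n 12
  [-0.4121 -0.5513 -0.0286] 71.84 n 18
  [-0.415  -0.5504  0.0814] 71.84 n 18
0 [433.3  11.8  60. ]
0.3 [452.9  12.9 134.1]
0.6 [493.5  15.1 199.1]
0.9 [551.5  18.3 249.2]
1.2 [621.7  22.1 279.8]
```

Emit:
carry_out(steps=[[[-0.34,-0.242,-0.029,0,1],[-0.34,-0.242,-0.029,0,1],[-0.34,-0.242,-0.029,0,1],[-0.34,-0.242,-0.029,0,1],[-0.34,-0.242,-0.029,0,1],[-0.34,-0.242,-0.029,0,1],[-0.34,-0.242,-0.029,0,1],[-0.34,-0.242,-0.029,0,1],[-0.34,-0.242,-0.029,0,1],[-0.34,-0.242,-0.029,0,1],[-0.34,-0.242,-0.029,0,1],[-0.34,-0.242,-0.029,0,1],[-0.34,-0.242,-0.029,0,1],[-0.34,-0.242,-0.029,0,1]]])

```text
time: 1.27
tool_pos: [439.7, 331.1, 260.0]
eef_rot: [0.13, 0.992, 0.0, -0.0]
wrist_force: [-0.8, 0.4, -0.6]
gripper_width: 85.1
```

Run:
```python
from h import *
s,p,d=look('wrist','w1.png');import pickle;pickle.dump((s,p,d),open('w1.pkl','wb'))
go((430,12,260,93.1),(433,12,150,93.1))
```

```text
at [439.7 331.2 260. ] yaw 165.09 t 1.32 F [ 0.2  0.2 -0.7] w 85.4 tilt [-8.e-04  2.e-04 -1.e+00]
  [-7.280e-02 -3.109e-01 -1.000e-04] 71.99 n 9
  [-0.0758 -0.3102  0.1099] 71.99 n 10
```

View pics/w1.png

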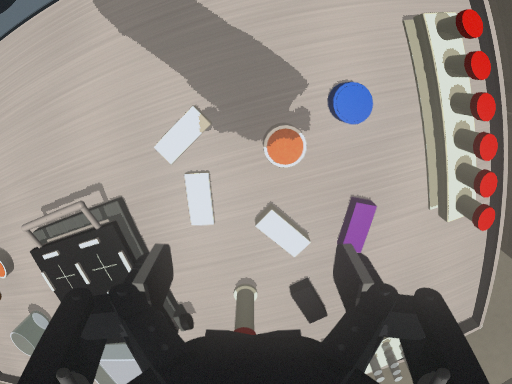

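Emit:
carry_out(steps=[[[-0.073,-0.311,0,72,-0.05],[-0.073,-0.311,0,72,-0.05],[-0.073,-0.311,0,72,-0.05],[-0.073,-0.311,0,72,-0.05],[-0.073,-0.311,0,72,-0.05],[-0.073,-0.311,0,72,-0.05],[-0.073,-0.311,0,72,-0.05],[-0.073,-0.311,0,72,-0.05],[-0.073,-0.311,0.02,72,-0.05],[-0.073,-0.311,0.06,72,-0.05],[-0.075,-0.311,0.11,72,-0.05],[-0.075,-0.311,0.11,72,-0.05],[-0.075,-0.311,0.11,72,-0.05]]])

```text
time: 2.4
tool_pos: [430.8, 10.8, 148.6]
eef_rot: [0.688, 0.726, -0.002, -0.002]
wrist_force: [-0.1, 0.3, 0.2]
gripper_width: 40.8
```

Run:
```python
from h import *
s,p,d=look('wrist','w2.png');import pickle;pickle.dump((s,p,d),open('w2.pkl','wb'))
go((433,12,41,93.1))
```

```text
at [432.   10.6 150.3] yaw 93.07 t 2.45 F [ 0.3 -0.9  0.8] w 40.4 tilt [-2.6e-03 -5.0e-04 -1.0e+00]
  [0.0014 0.0013 0.1093] -0.03 n 4
```

View pics/w2.png

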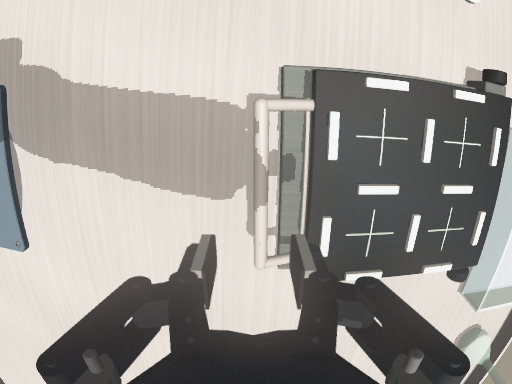

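Run:
```python
from h import *
import pickle
s,p,d=pickle.load(open('w2.pkl','rb'));np.savez('x',p=p)
g=p.astype(int).sum(2)
print('bar z60',onz('wrist',[262,261.5,261.5],[102,184,265],60.,s).round(1).tolist())
print('crosses',onz('wrist',[381.5,465,370,446.5],[137,143,233,229],52.,s).round(1).tolist())
for x in(-146,-54):
  for y in(46,-46): print(stage(x,y,20).round(1))
h=cv2.cvtColor(p,cv2.COLOR_RGB2HSV)
m=(p.min(2)>215);m[:,:310]=0;m[:,505:]=0;m[285:]=0
for c,st,_ in blobs(m,60,600):print(c.round(1),st,onz('wrist',*c,58.,s).round(1))
```

```text
bar z60 [[433.7, 84.7, 60.0], [437.3, 18.1, 60.0], [442.5, -60.9, 60.0]]
crosses [[539.4, 64.3, 52.0], [636.3, 69.7, 52.0], [545.4, -27.9, 52.0], [638.8, -23.1, 52.0]]
[539.6  63.7  52. ]
[544.6 -28.2  52. ]
[631.5  68.7  52. ]
[636.5 -23.2  52. ]
[503.6  16.9] [503   0   2  41  63] [674.1 210.3  58. ]
[387.4  83.8] [367  78  42  13 377] [536.7 110.6  58. ]
[469.9  96. ] [456  90  29  13 228] [628.9 115.9  58. ]
[333.5 135.5] [328 112  12  48 422] [493.5  62.2  58. ]
[428.9 140.3] [424 119  11  44 285] [586.   67.5  58. ]
[381.6 139.8] [357 123  50  42  94] [537.1  62.7  58. ]
[496.4 146.5] [492 128  10  38 170] [678.7  72.6  58. ]
[378.6 189.5] [359 186  40   8 315] [542.   18.3  58. ]
[457.5 189.3] [444 186  29   8 213] [633.8  23.5  58. ]
[478.9 228.2] [473 213  13  32 139] [683.9 -19.7  58. ]
[413.2 233. ] [407 216  13  36 215] [591.2 -24.6  58. ]
[325.4 235.7] [320 218  12  38 286] [498.7 -28.5  58. ]
[499.4 272.3] [490 249  15  36 278] [759.  -84.9  58. ]
[433.4 276.3] [411 265  49  20 590] [638.  -79.6  58. ]
[362. 276.] [346 272  36  11 169] [545.5 -74.1  58. ]
```

```bash
cat >> h.py <<'E'
def wpts(d,s):
    v,u=np.mgrid[:d.shape[0],:d.shape[1]];o,D=ray('wrist',u,v,s)
    ax=(T_tool(s)@np.array(vision.camera_info('wrist')['mount']))[:3,2]
    return o+D*(d/(D@ax))[...,None]
E
python3 - <<'E'
from h import *
import pickle
s,p,d=pickle.load(open('w2.pkl','rb'));W=wpts(d,s)
for v in(120,150,184,220,245):
    print(v,[(u,W[v,u].round(0).astype(int).tolist(),int(p[v,u].sum())) for u in range(252,274,2)])
go((433,12,41,93.1))
E
```

```text
120 [(252, [427, 65, 4], 490), (254, [428, 71, 66], 403), (256, [430, 71, 67], 583), (258, [431, 71, 67], 662), (260, [433, 71, 69], 704), (262, [434, 71, 68], 718), (264, [436, 71, 68], 677), (266, [437, 71, 67], 626), (268, [439, 71, 66], 507), (270, [444, 65, 2], 677), (272, [446, 66, 3], 678)]
150 [(252, [428, 34, 1], 477), (254, [430, 47, 66], 400), (256, [431, 48, 67], 456), (258, [433, 48, 69], 654), (260, [434, 48, 68], 699), (262, [436, 48, 67], 706), (264, [437, 48, 68], 672), (266, [439, 48, 68], 620), (268, [441, 48, 63], 509), (270, [446, 35, 2], 675), (272, [448, 36, 2], 529)]
184 [(252, [430, -1, 2], 480), (254, [431, 19, 65], 393), (256, [433, 20, 66], 456), (258, [434, 20, 67], 489), (260, [436, 21, 69], 508), (262, [437, 21, 69], 497), (264, [439, 21, 68], 476), (266, [441, 20, 65], 432), (268, [447, 0, 2], 550), (270, [449, 0, 2], 678), (272, [451, 0, 2], 659)]
220 [(252, [432, -41, 3], 500), (254, [433, -13, 64], 460), (256, [434, -12, 66], 610), (258, [436, -11, 68], 664), (260, [438, -11, 68], 690), (262, [439, -11, 68], 685), (264, [441, -11, 67], 660), (266, [443, -11, 67], 576), (268, [449, -41, 2], 654), (270, [452, -41, 2], 658), (272, [454, -40, 3], 666)]
245 [(252, [434, -72, 3], 681), (254, [434, -37, 65], 521), (256, [436, -35, 67], 619), (258, [437, -35, 68], 664), (260, [439, -35, 69], 685), (262, [441, -35, 68], 681), (264, [443, -35, 68], 648), (266, [445, -36, 66], 532), (268, [452, -72, 1], 663), (270, [454, -71, 3], 672), (272, [456, -72, 1], 685)]
at [432.   10.6 150.3] yaw 93.07 t 2.45 F [ 0.3 -0.9  0.8] w 40.4 tilt [-2.6e-03 -5.0e-04 -1.0e+00]
  [0.0014 0.0013 0.1093] -0.03 n 4
```

Emit:
carry_out(steps=[[[0.001,0.004,0.04,0,-0.05],[0.001,0.004,0.08,0,-0.05],[0.001,0.004,0.109,0,-0.05],[0.001,0.004,0.109,0,-0.05],[0.001,0.004,0.109,0,-1],[0.001,0.004,0.109,0,-1],[0.001,0.004,0.109,0,-1],[0.001,0.004,0.109,0,-1],[0.001,0.004,0.109,0,-1],[0.001,0.004,0.109,0,-1],[0.001,0.004,0.109,0,-1]]], force=60)

```text
time: 3.37
tool_pos: [436.9, 11.4, 43.7]
eef_rot: [0.689, 0.725, 0.001, 0.001]
wrist_force: [-4.2, 0.3, 8.1]
gripper_width: 9.9
```

Run:
```python
from h import *
s=readout.state();M=T_tool(s)[:3,:3]
go();p0=stage(-255,0,28,0)
for t in np.arange(0.08,1.29,0.08): print(round(t,2),(M.T@(stage(-255,0,28,t)-p0)/1000).round(4))
```

```text
at [436.9  11.4  43.7] yaw 92.97 t 3.37 F [-4.2  0.3  8.1] w 9.9 tilt [ 2.4e-03  9.0e-04 -1.0e+00]
0.08 [ 0.      0.0031 -0.0203]
0.16 [ 0.0001  0.0078 -0.0402]
0.24 [ 0.0001  0.0141 -0.0598]
0.32 [ 0.0001  0.0219 -0.0787]
0.4 [ 0.0002  0.0313 -0.097 ]
0.48 [ 0.0002  0.042  -0.1145]
0.56 [ 0.0002  0.0541 -0.131 ]
0.64 [ 0.0003  0.0675 -0.1466]
0.72 [ 0.0003  0.0821 -0.161 ]
0.8 [ 0.0004  0.0978 -0.1742]
0.88 [ 0.0005  0.1146 -0.1861]
0.96 [ 0.0005  0.1322 -0.1966]
1.04 [ 0.0006  0.1506 -0.2057]
1.12 [ 0.0006  0.1696 -0.2133]
1.2 [ 0.0007  0.1892 -0.2194]
1.28 [ 0.0007  0.2092 -0.2238]
```

Emit:
carry_out(steps=[[[0,0.0013,-0.01,0,-1],[0,0.003,-0.02,0,-1],[0,0.0053,-0.03,0,-1],[0,0.008,-0.04,0,-1],[0,0.0108,-0.05,0,-1],[0,0.014,-0.06,0,-1],[0,0.018,-0.069,0,-1],[0,0.022,-0.079,0,-1],[0,0.0265,-0.088,0,-1],[0,0.031,-0.097,0,-1],[0,0.0365,-0.106,0,-1],[0,0.042,-0.1145,0,-1],[0,0.048,-0.123,0,-1],[0,0.054,-0.131,0,-1],[0,0.0605,-0.139,0,-1],[0,0.0675,-0.1465,0,-1],[0,0.075,-0.154,0,-1],[0,0.082,-0.161,0,-1]]])

```text
time: 4.87
tool_pos: [513.4, 15.7, 203.9]
eef_rot: [0.689, 0.725, -0.002, -0.003]
wrist_force: [-18.6, 1.7, 8.2]
gripper_width: 9.6
```

Run:
```python
from h import *
s=readout.state();M=T_tool(s)[:3,:3]
go();p0=stage(-255,0,28,.72);print(p0)
for t in np.arange(0.76,1.29,0.04): print(round(t,2),(M.T@(stage(-255,0,28,t)-p0)/1000).round(4))
```

```text
at [513.4  15.7 203.9] yaw 92.96 t 4.87 F [-18.6   1.7   8.2] w 9.6 tilt [-0.0081  0.0013 -1.    ]
[514.90910932  16.27058478 221.19365177]
0.76 [ 0.      0.0076 -0.0068]
0.8 [ 0.0001  0.0156 -0.0134]
0.84 [ 0.0001  0.0237 -0.0196]
0.88 [ 0.0001  0.0322 -0.0254]
0.92 [ 0.0002  0.0408 -0.031 ]
0.96 [ 0.0002  0.0496 -0.0362]
1.0 [ 0.0002  0.0587 -0.041 ]
1.04 [ 0.0003  0.0679 -0.0454]
1.08 [ 0.0003  0.0774 -0.0495]
1.12 [ 0.0003  0.0869 -0.0532]
1.16 [ 0.0004  0.0966 -0.0566]
1.2 [ 0.0004  0.1065 -0.0595]
1.24 [ 0.0004  0.1164 -0.062 ]
1.28 [ 0.0005  0.1264 -0.0641]
```

Emit:
carry_out(steps=[[[0,0.006,-0.007,0,-1],[0,0.014,-0.0135,0,-1],[0,0.022,-0.02,0,-1],[0,0.03,-0.0255,0,-1],[0,0.0385,-0.031,0,-1],[0,0.0475,-0.036,0,-1],[0,0.0565,-0.041,0,-1],[0,0.066,-0.0455,0,-1],[0,0.075,-0.0495,0,-1],[0,0.0845,-0.053,0,-1],[0,0.0945,-0.0565,0,-1],[0,0.104,-0.0595,0,-1],[0,0.109,-0.0608,0,-1],[0,0.109,-0.0608,0,-1],[0,0.109,-0.0608,0,-1]]])

```text
time: 6.12
tool_pos: [626.9, 22.1, 267.7]
eef_rot: [0.688, 0.725, 0.002, 0.001]
wrist_force: [-5.5, 4.1, 13.2]
gripper_width: 9.8
```

Run:
```python
from h import *
go();print(stage(-255,0,28,1.2),stage(-255,0,28,1.24))
```

```text
at [626.9  22.1 267.7] yaw 93.0 t 6.12 F [-5.5  4.1 13.2] w 9.8 tilt [ 0.0034  0.0019 -1.    ]
[621.69414748  22.09124077 279.81598405] [631.64241204  22.63350237 282.26921582]
```

Emit:
carry_out(steps=[[[0,0,0,0,-0.2],[0,0,0,0,-0.2],[0,0,0,0,-0.2],[0,0,0,0,-0.1],[0,0,-0.02,0,-0.1],[0,0,-0.05,0,-0.1],[0,-0.01,-0.08,0,0]]])

```text
time: 6.7
tool_pos: [617.3, 20.7, 343.3]
eef_rot: [0.689, 0.725, -0.001, -0.0]
wrist_force: [-0.1, 0.4, -0.4]
gripper_width: 42.6
```

Run:
```python
from h import *
go((561,343,300,34),(561,343,150,34))
s,p,d=look('scene');cv2.imwrite('pics/s1.png',cv2.resize(p[110:290,150:400,::-1],None,fx=2.4,fy=2.4))
```

```text
at [617.3  20.7 343.3] yaw 92.95 t 6.7 F [-0.1  0.4 -0.4] w 42.6 tilt [-1.7e-03 -9.0e-04 -1.0e+00]
  [ 0.3248 -0.0396  0.0431] 58.95 n 9
  [ 0.3249 -0.0393  0.1931] 58.95 n 11
```

View pics/s1.png

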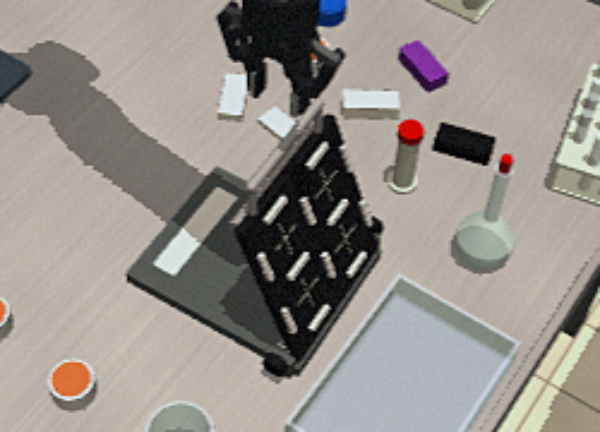

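Emit:
carry_out(steps=[[[0.325,-0.04,0.02,59,0.4],[0.325,-0.04,0.02,59,0.4],[0.325,-0.04,0.02,59,0.4],[0.325,-0.04,0.02,59,0.4],[0.325,-0.04,0.02,59,0.4],[0.325,-0.04,0.02,59,0.4],[0.325,-0.04,0.04,59,0.4],[0.325,-0.04,0.08,59,0.4],[0.325,-0.04,0.12,59,0.4],[0.325,-0.04,0.16,59,0.4],[0.325,-0.04,0.193,59,0.4],[0.325,-0.04,0.193,59,0.4],[0.325,-0.04,0.193,59,0.4]]])

```text
time: 7.83
tool_pos: [558.9, 342.4, 147.9]
eef_rot: [0.956, 0.292, -0.003, 0.001]
wrist_force: [-0.4, -0.1, 1.2]
gripper_width: 59.7
```

```bash
cat >> h.py <<'E'
def wblk(zt,near,f=None):
    "white blocks in wrist view, on plane zt, near=(x,y)"
    s,p,d=look('wrist',f);W=wpts(d,s);h=cv2.cvtColor(p,cv2.COLOR_RGB2HSV)
    m=(h[...,1]<40)&(h[...,2]>160)&(W[...,2]>zt-7)&(W[...,2]<zt+8)&(np.hypot(W[...,0]-near[0],W[...,1]-near[1])<60)
    m=cv2.morphologyEx(m.astype(np.uint8),cv2.MORPH_OPEN,np.ones((3,3)))
    out=[]
    for c,st,mm in blobs(m,150,20000):
        X=onz('wrist',*np.nonzero(mm)[::-1],zt,s)[:,:2].astype(np.float32)
        (cx,cy),(a,b),t=cv2.minAreaRect(X)
        if a<b:a,b,t=b,a,t+90
        print('blk',c.round(0),st[4],'ctr',round(cx,1),round(cy,1),'size',round(a,1),round(b,1),'long yaw',round(t,1),'zdepth',np.median(W[mm][:,2]).round(1),W[mm][:,:2].mean(0).round(1));out.append((cx,cy,t))
    return s,p,d,out
E
python3 - <<'E'
from h import *
s,p,d,o=wblk(25.,(561,343),'w3.png')
if o: go((o[0][0],o[0][1],4,o[0][2]))
E
```

```text
blk [254. 157.] 1711 ctr 574.0 351.5 size 49.7 35.0 long yaw 34.0 zdepth 27.0 [578.  353.2]
at [560.8 342.6 150.6] yaw 33.91 t 7.88 F [-0.6  0.6  0.6] w 59.6 tilt [-4.0e-04 -1.1e-03 -1.0e+00]
  [ 1.610e-02 -1.000e-04  1.466e-01] -0.04 n 5
```

View pics/w3.png

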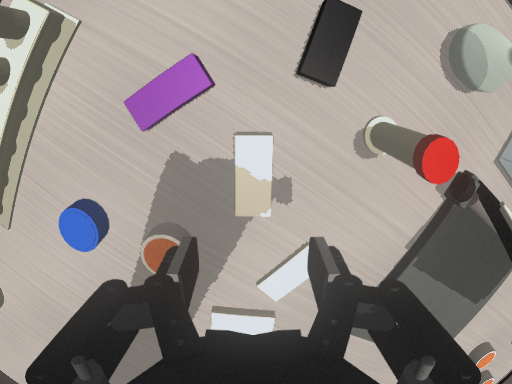

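Emit:
carry_out(steps=[[[0.001,0,0.04,0,0.4],[0.001,0,0.08,0,0.4],[0.001,0,0.12,0,0.4],[0.001,0,0.14,0,0.4],[0.001,0,0.148,0,0.4],[0.001,0,0.148,0,0.4],[0.001,0,0.148,0,-1],[0.001,0,0.148,0,-1],[0.001,0,0.148,0,-1],[0.001,0,0.148,0,-1],[0.001,0,0.148,0,-1],[0.001,0,0.148,0,-1],[0.001,0,0.14,0,-1],[0.001,0,0.11,0,-1],[0.001,0,0.07,0,-1],[0.001,0,0.03,0,-1],[0.001,0,-0.01,0,-1],[0.001,0,-0.01,0,-1]]], force=70)

```text
time: 9.38
tool_pos: [565.4, 344.2, 169.9]
eef_rot: [0.957, 0.291, 0.006, -0.001]
wrist_force: [2.8, 1.1, -5.4]
gripper_width: 33.5
```

Run:
```python
from h import *
xl=-200*np.cos(np.arcsin(.2));L=stage(xl,0,0);print('landing',L)
go((450,200,180,93.1),(L[0]-25,L[1],170,93.1),(L[0],L[1],60,93.1),(L[0],L[1],24,93.1))
```

```text
landing [492.23128451  15.03445827  32.        ]
at [565.4 344.2 169.9] yaw 33.89 t 9.38 F [ 2.8  1.1 -5.4] w 33.5 tilt [ 0.0111  0.0063 -0.9999]
  [-0.1761  0.0554 -0.0123] -59.21 n 6
  [-0.265   0.2185 -0.0032] -59.21 n 10
  [-0.2457  0.2323  0.107 ] -59.21 n 10
  [-0.2461  0.2323  0.143 ] -59.21 n 10
```

Emit:
carry_out(steps=[[[-0.265,0.218,0,-59.2,-1],[-0.265,0.218,0,-59.2,-1],[-0.265,0.218,0,-59.2,-1],[-0.265,0.218,0,-59.2,-1],[-0.265,0.218,0,-59.2,-1],[-0.265,0.218,0,-59.2,-1],[-0.265,0.218,0,-59.2,-1],[-0.265,0.218,0,-59.2,-1],[-0.265,0.218,0,-59.2,-1],[-0.265,0.218,0,-59.2,-1],[-0.265,0.218,0,-59.2,-1],[-0.265,0.218,0,-59.2,-1],[-0.265,0.218,0,-59.2,-1]]])

```text
time: 10.47
tool_pos: [463.5, 15.9, 160.3]
eef_rot: [0.687, 0.727, 0.0, 0.0]
wrist_force: [0.5, -0.5, -5.9]
gripper_width: 33.6
```

Run:
```python
from h import *
L=stage(-200*np.cos(np.arcsin(.2)),0,-12)
s,p,d=look('wrist','w4.png')
go((L[0],L[1],120,93.1),(L[0],L[1],60,93.1),(L[0],L[1],24,93.1))
W=wpts(d,s);h=cv2.cvtColor(p,cv2.COLOR_RGB2HSV)
m=(h[...,1]<60)&(h[...,2]>130)&(abs(W[...,2]-20)<8)&(np.hypot(W[...,0]-L[0],W[...,1]-L[1])<110)
for c,st,mm in blobs(m,80,20000):
    X=onz('wrist',*np.nonzero(mm)[::-1],20.,s)[:,:2].astype(np.float32);print(c,st,cv2.minAreaRect(X))
# top view strip
s,p,d=look('top');W=pts('top',d);h=cv2.cvtColor(p,cv2.COLOR_RGB2HSV)
m=(h[...,2]>110)&(abs(W[...,2]-20)<7)&(np.hypot(W[...,0]-L[0],W[...,1]-L[1])<110)
for c,st,mm in blobs(m,30,20000):
    X=onz('top',*np.nonzero(mm)[::-1],20.)[:,:2].astype(np.float32);print('top',c,st,cv2.minAreaRect(X))
```

```text
at [463.5  15.9 160.1] yaw 93.23 t 10.52 F [-0.1  0.3 -4.8] w 33.7 tilt [ 1.e-04  2.e-04 -1.e+00]
  [-0.0025  0.0287  0.0401] 0.13 n 3
  [-0.0025  0.0286  0.1001] 0.13 n 4
  [-0.0025  0.0286  0.1361] 0.13 n 5
[303.19928216 137.21641243] [  247    70   124   173 12259] ((521.5194091796875, 32.5475959777832), (123.705810546875, 181.1149139404297), 5.416419982910156)
top [245.10588235 207.74117647] [241 202   8  13  85] ((492.3387756347656, 85.59648895263672), (22.069133758544922, 38.3133659362793), 82.5215072631836)
```

View pics/w4.png

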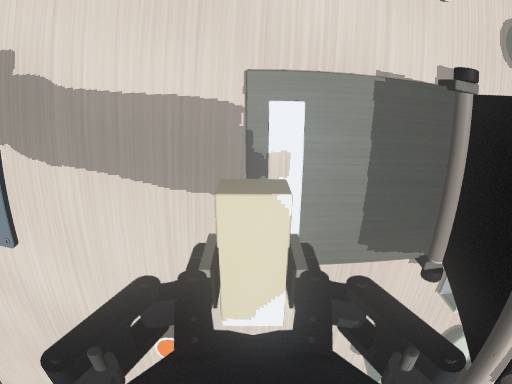

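Run:
```python
from h import *
s=readout.state()
P=onz('wrist',[268.5,304.5,267.5,304,301.5,286],[110,110,170,170,220,101],20.,s);print(P.round(1).tolist())
print('base front edge',onz('wrist',[245,246],[110,170],20.,s).round(1).tolist(), 'block far end corners',onz('wrist',[217,290],[180,180],150.,s).round(1).tolist())
print(stage(-196-17,0,-12),stage(-196,75,-12))
```

```text
[[475.0, 80.8, 20.0], [509.5, 83.5, 20.0], [478.0, 21.6, 20.0], [514.6, 23.8, 20.0], [518.2, -31.0, 20.0], [491.0, 90.7, 20.0]]
base front edge [[452.7, 79.5, 20.0], [456.7, 20.4, 20.0]] block far end corners [[442.1, 49.3, 150.0], [481.9, 51.5, 150.0]]
[475.21572299  14.10697131  20.        ] [488.10847209  89.92106644  20.        ]
```

Emit:
carry_out(steps=[[[-0.001,0.02,0,0,-1],[-0.001,0.033,0.03,0,-1],[-0.001,0.033,0.07,0,-1],[-0.001,0.033,0.1,0,-1],[-0.001,0.033,0.12,0,-1],[-0.001,0.033,0.128,0,-1],[-0.001,0.033,0.128,0,-1],[-0.001,0.033,0.131,0,-1],[-0.001,0.033,0.133,0,-1],[-0.001,0.033,0.135,0,-1],[-0.001,0.033,0.136,0,-1]]])

```text
time: 11.48
tool_pos: [497.1, 15.7, 25.3]
eef_rot: [0.687, 0.726, 0.001, 0.001]
wrist_force: [-4.4, 0.6, 27.0]
gripper_width: 33.3
```

```bash
sed -i 's/HX,HY,HZ,YAW=.*/HX,HY,HZ,YAW=691.8,25.7,32.,3.12/' h.py
python3 - <<'E'
from h import *
go((496.3,15.2,22,93.1))
E
```

```text
at [497.1  15.7  25.3] yaw 93.15 t 11.48 F [-4.4  0.6 27. ] w 33.3 tilt [ 2.3e-03  4.0e-04 -1.0e+00]
  [-0.0005 -0.0008  0.0033] 0.05 n 2
```

Emit:
carry_out(steps=[[[0,0,-0.002,0,-1],[0,0,-0.002,0,-1],[0,0,-0.002,0,0.1],[0,0,-0.002,0,0.4],[0,0,-0.002,0,0.4],[0,0,-0.002,0,0.4],[0,0,-0.03,0,0.4],[0,0,-0.07,0,0.4],[0,0,-0.11,0,0.4],[0,-0.03,-0.13,0,0.4],[0,-0.03,-0.13,0,0.4]]])

```text
time: 12.4
tool_pos: [464.2, 13.2, 157.7]
eef_rot: [0.688, 0.726, 0.001, 0.001]
wrist_force: [-1.0, -1.2, -1.3]
gripper_width: 59.3
```

Run:
```python
from h import *
wblk(45.,(496,15))
go((390,244,160,118))
```

```text
blk [288. 183.] 3165 ctr 497.1 13.1 size 80.7 35.5 long yaw 92.5 zdepth 47.1 [496.5  15.3]
at [465.5  13.8 156.3] yaw 93.13 t 12.45 F [0.5 0.7 0.3] w 60.0 tilt [ 0.0029  0.0012 -1.    ]
  [ 0.234  -0.0629 -0.0037] -24.87 n 7
```

Emit:
carry_out(steps=[[[0.234,-0.063,0,-24.9,0.4],[0.234,-0.063,0,-24.9,0.4],[0.234,-0.063,0,-24.9,0.4],[0.234,-0.063,0,-24.9,0.4],[0.234,-0.063,0,-24.9,0.4],[0.234,-0.063,0,-24.9,0.4],[0.234,-0.063,0,-24.9,0.4],[0.234,-0.063,0,-24.9,0.4],[0.234,-0.063,0,-24.9,0.4]]])

```text
time: 13.2
tool_pos: [390.7, 243.6, 153.5]
eef_rot: [0.515, 0.857, -0.001, 0.0]
wrist_force: [0.8, -0.6, -0.2]
gripper_width: 59.7
```

Run:
```python
from h import *
s,p,d,o=wblk(15.,(390,244),'w5.png')
for q in o: go((q[0],q[1],1,q[2]))
```

```text
blk [253. 192.] 1290 ctr 397.8 228.4 size 43.9 35.1 long yaw 118.0 zdepth 17.1 [399.2 228.2]
at [391.  243.  153.7] yaw 117.96 t 13.25 F [0.4 0.1 0.8] w 59.9 tilt [-4.e-04 -1.e-03 -1.e+00]
  [-0.016  -0.0007  0.1527] -0.07 n 5
```

Emit:
carry_out(steps=[[[0.001,-0.001,0.04,0,0.4],[0.001,-0.001,0.08,0,0.4],[0.001,-0.001,0.12,0,0.4],[0.001,-0.001,0.145,0,0.4],[0.001,-0.001,0.152,0,0.4],[0.001,-0.001,0.152,0,0.4],[0.001,-0.001,0.152,0,-1],[0.001,-0.001,0.152,0,-1],[0.001,-0.001,0.152,0,-1],[0.001,-0.001,0.152,0,-1],[0.001,-0.001,0.152,0,-1],[0.001,-0.001,0.152,0,-1],[0.001,-0.001,0.14,0,-1],[0.001,-0.001,0.11,0,-1],[0.001,-0.001,0.07,0,-1],[0.001,-0.001,0.03,0,-1],[0.001,-0.001,-0.01,0,-1],[0.001,-0.001,-0.01,0,-1]]], force=70)

```text
time: 14.75
tool_pos: [392.0, 246.1, 171.7]
eef_rot: [0.515, 0.857, 0.006, 0.002]
wrist_force: [1.9, 0.6, -3.5]
gripper_width: 33.1
```

Run:
```python
from h import *
go((496.5,14.5,165,93),(496.5,14.5,75,93))
```

```text
at [392.  246.1 171.7] yaw 118.0 t 14.75 F [ 1.9  0.6 -3.5] w 33.1 tilt [ 0.009   0.0077 -0.9999]
  [-0.2535 -0.0165  0.0059] 25.0 n 8
  [-0.2537 -0.0176  0.0959] 25.0 n 8
```

Emit:
carry_out(steps=[[[-0.253,-0.016,0,25,-1],[-0.253,-0.016,0,25,-1],[-0.253,-0.016,0,25,-1],[-0.253,-0.016,0,25,-1],[-0.253,-0.016,0,25,-1],[-0.253,-0.016,0,25,-1],[-0.253,-0.016,0,25,-1],[-0.253,-0.016,0.03,25,-1],[-0.253,-0.016,0.06,25,-1],[-0.253,-0.016,0.06,25,-1],[-0.253,-0.016,0.06,25,-1]]])

```text
time: 15.67
tool_pos: [492.9, 13.8, 104.1]
eef_rot: [0.688, 0.726, -0.001, -0.001]
wrist_force: [0.6, -1.1, -2.7]
gripper_width: 32.9
```

Run:
```python
from h import *
s,p,d=look('wrist','w6.png')
go((496.7,14.5,51,92.9),(496.7,14.5,45,92.9))
```

```text
at [493.9  13.9 105.1] yaw 93.05 t 15.72 F [ 0.3  0.1 -2.1] w 33.0 tilt [-1.e-04  1.e-04 -1.e+00]
  [0.0005 0.0028 0.0541] 0.15 n 3
  [0.0005 0.0028 0.0601] 0.15 n 3
```

View pics/w6.png

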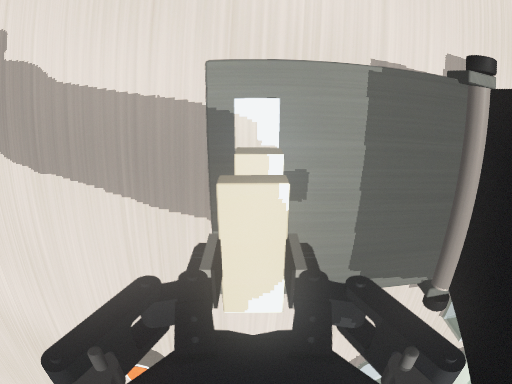

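Emit:
carry_out(steps=[[[0,0.003,0.025,0,-1],[0,0.003,0.045,0,-1],[0,0.003,0.053,0,-1],[0,0.003,0.055,0,-1],[0,0.003,0.057,0,-1],[0,0.003,0.058,0,-1],[0,0.003,0.059,0,-1],[0,0.003,0.059,0,-1]]])

```text
time: 16.38
tool_pos: [497.3, 14.1, 48.9]
eef_rot: [0.688, 0.726, 0.001, 0.0]
wrist_force: [-10.5, 1.6, 35.1]
gripper_width: 32.8
```

Run:
```python
from h import *
go()
```

```text
at [497.3  14.1  48.9] yaw 93.03 t 16.38 F [-10.5   1.6  35.1] w 32.8 tilt [ 0.0023  0.0019 -1.    ]
```

Emit:
carry_out(steps=[[[0,-0.001,-0.002,0,-1],[0,-0.001,-0.003,0,-1],[0,-0.001,-0.003,0,0],[0,-0.001,-0.003,0,0.4],[0,-0.001,-0.003,0,0.4],[0,-0.001,-0.003,0,0.4],[0,-0.001,-0.03,0,0.4],[0,-0.001,-0.07,0,0.4],[0,-0.02,-0.11,0,0.4],[0,-0.03,-0.12,0,0.4],[0,-0.03,-0.12,0,0.4]]])

```text
time: 17.3
tool_pos: [466.6, 11.9, 167.9]
eef_rot: [0.688, 0.725, 0.002, 0.001]
wrist_force: [0.5, -0.7, 0.0]
gripper_width: 59.9
```

Run:
```python
from h import *
s,p,d,o=wblk(60.,(497,15),'w7.png')
print('handle',stage(-255,0,28,1.2))
go((590,19,330,93.1),(627,22.5,330,93.1),(627,22.5,267,93.1))
W=wpts(d,s);m=(abs(W[...,2]-45)<6)&(p.min(2)>130)&(np.hypot(W[...,0]-497,W[...,1]-15)<60);print(m.sum())
```

```text
blk [286. 182.] 3316 ctr 497.4 14.0 size 80.9 35.6 long yaw 92.7 zdepth 62.1 [496.8  16.3]
handle [625.59414748  22.09124077 279.81598405]
at [467.1  12.4 166.4] yaw 93.05 t 17.35 F [ 0.5  0.6 -0.9] w 60.0 tilt [ 2.6e-03  9.0e-04 -1.0e+00]
  [ 0.0002  0.1235 -0.1633] -0.05 n 6
  [ 0.0017  0.1606 -0.1632] -0.05 n 7
  [ 0.0017  0.1604 -0.1002] -0.05 n 6
61
```

View pics/w7.png

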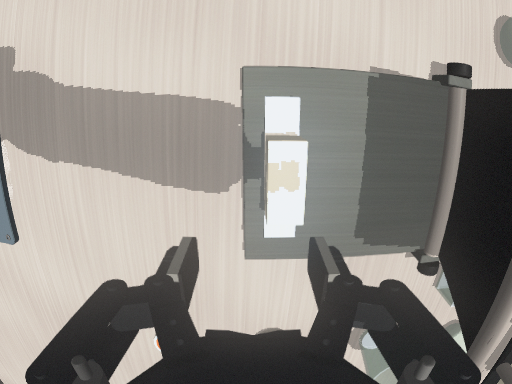

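Emit:
carry_out(steps=[[[0,0,-0.04,0,0],[0,0,-0.08,0,0],[0,0.01,-0.12,0,0],[0,0.03,-0.155,0,0],[0,0.07,-0.165,0,0],[0.001,0.11,-0.165,0,0],[0.001,0.15,-0.165,0,0],[0.002,0.16,-0.165,0,0],[0.002,0.16,-0.165,0,0],[0.002,0.16,-0.165,0,0]]])

```text
time: 18.18
tool_pos: [626.9, 22.7, 327.7]
eef_rot: [0.688, 0.726, -0.002, -0.001]
wrist_force: [-0.1, -0.1, 0.9]
gripper_width: 42.6
```

Run:
```python
from h import *
s,p,d=look('wrist','w8.png');W=wpts(d,s)
m=(W[...,2]>268)&(W[...,2]<300)&(abs(W[...,1]-22)<60)&(abs(W[...,0]-627)<40);m[230:]=0
print(m.sum());X=W[m]
for y in(-10,0,10,20,30,40,50,60):
    k=abs(X[:,1]-y)<5
    if k.sum()>5: print(y,k.sum(),X[k].mean(0).round(1),X[k].min(0).round(1),X[k].max(0).round(1))
go((627,22.5,267,93.1))
```

```text
1855
10 72 [626.6  13.4 286.7] [621.1   9.7 281.6] [633.2  14.9 289.5]
20 236 [626.9  20.1 287. ] [620.8  15.  281.8] [633.1  25.  289.7]
30 246 [626.4  30.  287. ] [620.4  25.  282.3] [632.4  35.  289.7]
40 258 [625.9  40.1 287.1] [620.   35.  282.6] [631.8  44.9 290.4]
50 263 [625.2  50.1 287.1] [619.5  45.  282.9] [631.2  54.9 289.6]
60 276 [624.7  60.  287.1] [618.3  55.  282.4] [630.6  64.9 289.5]
at [626.2  22.5 328.5] yaw 93.01 t 18.23 F [ 0.2  0.1 -0.7] w 42.7 tilt [-2.6e-03 -6.0e-04 -1.0e+00]
  [0.     0.0009 0.0615] -0.09 n 3
```

View pics/w8.png

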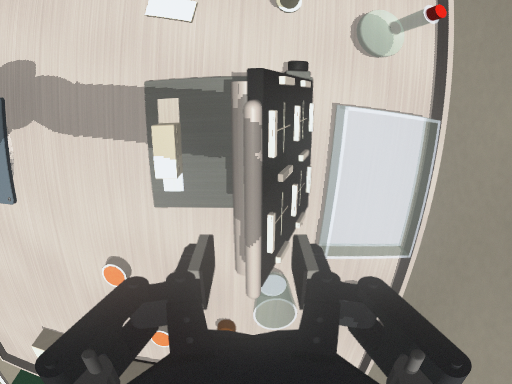

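Emit:
carry_out(steps=[[[0,0.001,0.03,0,0],[0,0.001,0.06,0,0],[0,0.001,0.065,0,0],[0,0.001,0.065,0,0],[0,0.001,0.065,0,-1],[0,0.001,0.065,0,-1],[0,0.001,0.065,0,-1],[0,0.001,0.065,0,-1],[0,0.001,0.065,0,-1],[0,0.001,0.065,0,-1],[0,0.001,0.065,0,-1]]], force=60)

```text
time: 19.15
tool_pos: [628.1, 22.6, 267.2]
eef_rot: [0.688, 0.726, 0.001, 0.001]
wrist_force: [-2.8, 0.3, 6.5]
gripper_width: 9.7
```

Run:
```python
from h import *
s=readout.state();M=T_tool(s)[:3,:3]
go();p0=stage(-255,0,28,1.206)
for t in np.arange(1.18,.19,-.04): print(round(t,2),(M.T@(stage(-255,0,28,t)-p0)/1000).round(4))
```

```text
at [628.1  22.6 267.2] yaw 93.04 t 19.15 F [-2.8  0.3  6.5] w 9.7 tilt [ 2.5e-03  4.0e-04 -1.0e+00]
1.18 [-0.     -0.0064  0.0018]
1.14 [-0.     -0.0162  0.0048]
1.1 [-0.     -0.0259  0.0082]
1.06 [-0.0001 -0.0355  0.012 ]
1.02 [-0.0001 -0.0448  0.0162]
0.98 [-0.0001 -0.054   0.0207]
0.94 [-0.0001 -0.063   0.0256]
0.9 [-0.0001 -0.0718  0.0309]
0.86 [-0.0001 -0.0804  0.0365]
0.82 [-0.0001 -0.0888  0.0424]
0.78 [-0.0001 -0.0969  0.0487]
0.74 [-0.0002 -0.1048  0.0553]
0.7 [-0.0002 -0.1123  0.0622]
0.66 [-0.0002 -0.1196  0.0694]
0.62 [-0.0002 -0.1266  0.0769]
0.58 [-0.0002 -0.1334  0.0847]
0.54 [-0.0002 -0.1397  0.0927]
0.5 [-0.0002 -0.1458  0.101 ]
0.46 [-0.0002 -0.1515  0.1095]
0.42 [-0.0003 -0.1569  0.1183]
0.38 [-0.0003 -0.1619  0.1272]
0.34 [-0.0003 -0.1666  0.1364]
0.3 [-0.0003 -0.1709  0.1457]
0.26 [-0.0003 -0.1748  0.1552]
0.22 [-0.0003 -0.1783  0.1648]
```

Emit:
carry_out(steps=[[[0,-0.003,0.001,0,-1],[0,-0.0064,0.0018,0,-1],[0,-0.0113,0.0033,0,-1],[0,-0.0162,0.0048,0,-1],[0,-0.021,0.0065,0,-1],[0,-0.0259,0.0082,0,-1],[0,-0.0307,0.0101,0,-1],[0,-0.0355,0.012,0,-1],[0,-0.0401,0.0141,0,-1],[0,-0.0448,0.0162,0,-1],[0,-0.0494,0.0185,0,-1],[0,-0.054,0.0207,0,-1],[0,-0.0585,0.0232,0,-1],[0,-0.063,0.0256,0,-1],[0,-0.0674,0.0282,0,-1],[0,-0.0718,0.0309,0,-1],[0,-0.0761,0.0337,0,-1],[0,-0.0804,0.0365,0,-1],[0,-0.0846,0.0394,0,-1],[0,-0.0888,0.0424,0,-1]]])

```text
time: 20.82
tool_pos: [538.7, 17.6, 222.9]
eef_rot: [0.688, 0.726, 0.0, 0.0]
wrist_force: [-1.4, -2.5, 3.4]
gripper_width: 10.0
```

Run:
```python
from h import *
s=readout.state();M=T_tool(s)[:3,:3]
go();p0=stage(-255,0,28,.82);print(p0)
for t in np.arange(.80,.19,-.03): print(round(t,2),(M.T@(stage(-255,0,28,t)-p0)/1000).round(4))
```

```text
at [538.7  17.6 222.9] yaw 93.02 t 20.82 F [-1.4 -2.5  3.4] w 10.0 tilt [ 5.e-04 -3.e-04 -1.e+00]
[538.53319503  17.34570841 237.54438038]
0.8 [-0.     -0.0041  0.0031]
0.77 [-0.     -0.0101  0.0079]
0.74 [-0.     -0.0159  0.0129]
0.71 [-0.     -0.0216  0.0181]
0.68 [-0.     -0.0272  0.0234]
0.65 [-0.     -0.0326  0.0289]
0.62 [-0.0001 -0.0378  0.0346]
0.59 [-0.0001 -0.0428  0.0404]
0.56 [-0.0001 -0.0477  0.0463]
0.53 [-0.0001 -0.0524  0.0524]
0.5 [-0.0001 -0.0569  0.0587]
0.47 [-0.0001 -0.0612  0.0651]
0.44 [-0.0001 -0.0653  0.0716]
0.41 [-0.0001 -0.0692  0.0782]
0.38 [-0.0001 -0.073   0.0849]
0.35 [-0.0001 -0.0765  0.0918]
0.32 [-0.0001 -0.0798  0.0987]
0.29 [-1.000e-04 -8.290e-02  1.058e-01]
0.26 [-1.000e-04 -8.580e-02  1.129e-01]
0.23 [-1.000e-04 -8.850e-02  1.201e-01]
0.2 [-1.000e-04 -9.090e-02  1.274e-01]
```

Emit:
carry_out(steps=[[[0,-0.0041,0.0031,0,-1],[0,-0.0101,0.0079,0,-1],[0,-0.0159,0.0129,0,-1],[0,-0.0216,0.0181,0,-1],[0,-0.0272,0.0234,0,-1],[0,-0.0326,0.0289,0,-1],[0,-0.0378,0.0346,0,-1],[0,-0.0428,0.0404,0,-1],[0,-0.0477,0.0463,0,-1],[0,-0.0524,0.0524,0,-1],[0,-0.0569,0.0587,0,-1],[0,-0.0612,0.0651,0,-1],[0,-0.0653,0.0716,0,-1],[0,-0.0692,0.0782,0,-1],[0,-0.073,0.0849,0,-1],[0,-0.0765,0.0918,0,-1],[0,-0.0798,0.0987,0,-1],[0,-0.0829,0.1058,0,-1],[0,-0.0843,0.109,0,-1],[0,-0.0845,0.1093,0,-1]]])

```text
time: 22.48
tool_pos: [454.0, 13.2, 112.3]
eef_rot: [0.688, 0.726, -0.001, 0.0]
wrist_force: [2.1, -6.2, -6.7]
gripper_width: 9.5
```

Run:
```python
from h import *
go();
for t in(.28,.25,.22,.2): print(stage(-255,0,28,t))
s,p,d=look('scene');cv2.imwrite('pics/s2.png',cv2.resize(p[130:290,150:350,::-1],None,fx=3,fy=3))
```

```text
at [454.   13.2 112.3] yaw 93.02 t 22.48 F [ 2.1 -6.2 -6.7] w 9.5 tilt [-8.e-04 -9.e-04 -1.e+00]
[454.8206097   12.78268938 129.38024266]
[452.010603    12.62952108 122.21755742]
[449.41639057  12.48811534 114.97368247]
[447.80796227  12.40044287 110.10254353]
```

View pics/s2.png

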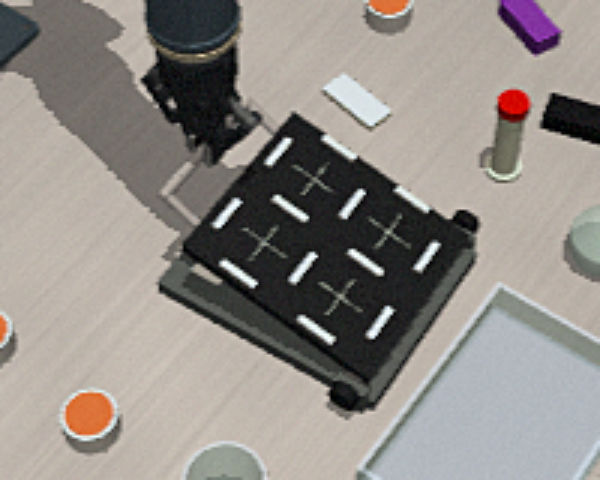

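Emit:
carry_out(steps=[[[0,-0.0008,0.002,0,-1],[0,-0.0015,0.004,0,-1],[0,-0.0022,0.006,0,-1],[0,-0.003,0.008,0,-1],[0,-0.0037,0.01,0,-1],[0,-0.0045,0.012,0,-1],[0,-0.005,0.0135,0,-1],[0,-0.0055,0.015,0,-1],[0,-0.006,0.0165,0,-1],[0,-0.0062,0.0172,0,-1],[0,-0.0062,0.0172,0,-1]]])

```text
time: 23.45
tool_pos: [447.7, 13.1, 95.5]
eef_rot: [0.688, 0.725, -0.001, -0.0]
wrist_force: [0.8, -6.3, -6.6]
gripper_width: 9.7
```

```bash
python3 -c "
from h import *
go()"
```

```text
at [447.7  13.1  95.5] yaw 93.01 t 23.45 F [ 0.8 -6.3 -6.6] w 9.7 tilt [-1.2e-03 -5.0e-04 -1.0e+00]
```

Emit:
carry_out(steps=[[[0,-0.0003,0.001,0,-1],[0,-0.0006,0.002,0,-1],[0,-0.001,0.003,0,-1],[0,-0.001,0.003,0,-1]]])

```text
time: 23.78
tool_pos: [447.5, 13.0, 94.5]
eef_rot: [0.688, 0.725, 0.001, 0.0]
wrist_force: [-6.7, -4.3, 32.2]
gripper_width: 9.5
```

Emit:
carry_out(steps=[[[0,-0.0003,0.001,0,-1],[0,-0.0006,0.002,0,-1],[0,-0.0006,0.002,0,-1],[0,-0.0006,0.002,0,-1]]])

```text
time: 24.12
tool_pos: [447.5, 13.1, 94.2]
eef_rot: [0.689, 0.725, 0.002, 0.001]
wrist_force: [-13.1, -3.7, 64.0]
gripper_width: 9.7
```

Emit:
carry_out(steps=[[[0,0.001,-0.002,0,-1],[0,0.001,-0.004,0,-1],[0,0.001,-0.0045,0,-1]]])

```text
time: 24.37
tool_pos: [447.7, 13.1, 95.8]
eef_rot: [0.688, 0.725, 0.0, 0.0]
wrist_force: [1.1, -5.2, -7.6]
gripper_width: 9.6
```

Emit:
carry_out(steps=[[[0,0,0,0,-0.3],[0,0,0,0,-0.3],[0,0,0,0,-0.1],[0,0,0,0,-0.1],[0,0,-0.03,0,-0.1],[0,0,-0.07,0,0],[0,0,-0.11,0,0.2],[0,0,-0.15,0,0.4],[0,0,-0.18,0,0.6],[0,0,-0.18,0,0.6],[0,0,-0.18,0,0.6]]])

```text
time: 25.28
tool_pos: [448.6, 13.7, 277.1]
eef_rot: [0.688, 0.726, 0.002, 0.001]
wrist_force: [0.3, 0.2, 0.0]
gripper_width: 68.4
```

Run:
```python
from h import *
s,p,d=look('wrist','w9.png');W=wpts(d,s)
m=(p.max(2)<80)&(W[...,0]>490)&(W[...,0]<680)&(abs(W[...,1]-20)<90)&(W[...,2]>40)
A=W[m];a=np.radians(YAW);c=np.stack([A[:,0]*np.cos(a)+A[:,1]*np.sin(a),np.ones(len(A))],1)
for _ in range(3):
    k=np.linalg.lstsq(c,A[:,2],rcond=None)[0];e=abs(c@k-A[:,2]);ok=e<6;c,A=c[ok],A[ok]
print('wrist plane slope',np.arctan(-k[0]),'n',len(A),'z at x=588',k[0]*(588*np.cos(a)+20.3*np.sin(a))+k[1],'model',stage(-103.8,0,20,.201))
n=np.array([np.sin(.201)*np.cos(a),np.sin(.201)*np.sin(a),np.cos(.201)])
P0=stage(0,0,26,.201) # stop tops
def onp(cam,c,s=None):
    o,D=ray(cam,*c,s);return o+D*(((P0-o)@n)/(D@n))
def loc(P): # hinge-frame x,y
    v=P-stage(0,0,26,.201);return np.array([v@[np.cos(.201)*np.cos(a),np.cos(.201)*np.sin(a),-np.sin(.201)],v@[-np.sin(a),np.cos(a),0]])
print('wrist')
for c,st,mm in blobs(p.min(2)>200,60,700):
    Q=onp('wrist',c,s);l=loc(Q)
    if -220<l[0]<20 and abs(l[1])<105: print(c.round(0),st[2:],Q.round(1),l.round(1))
for cam in('top','scene'):
    _,q,dd=look(cam);V=pts(cam,dd);print(cam);np.savez(cam+'1.npz',p=q,d=dd)
    for c,st,mm in blobs((q.min(2)>140),10,90):
        Q=onp(cam,c);l=loc(Q)
        if -220<l[0]<20 and abs(l[1])<105: print(c.round(0),st[2:],Q.round(1),l.round(1),np.median(V[mm],0).round(1))
```

```text
wrist plane slope 0.2480149626167059 n 665 z at x=588 77.18343869587719 model [594.22759103  20.38150748  72.32094549]
wrist
[341.  86.] [ 31   8 195] [544.1 110.9  87.6] [-151.1   93.1]
[403.  92.] [ 24   8 131] [634.9 116.2  69.1] [-58.2  93.4]
[303. 125.] [  7  35 224] [502.4  62.7  96.7] [-196.3   47.2]
[372. 126.] [  7  33 167] [592.8  67.3  78.2] [-103.8   47. ]
[425. 128.] [  7  28 109] [683.4  72.5  59.7] [-11.2  47.2]
[397. 162.] [ 23   7 126] [640.8  23.8  68.9] [-57.3   0.9]
[337. 164.] [ 29   7 178] [549.7  18.6  87.5] [-150.4    0.7]
[417. 192.] [ 8 27 99] [688.6 -19.4  59.7] [-11.  -44.8]
[365. 197.] [  8  29 135] [598.1 -24.   78.2] [-103.6  -44.5]
[300. 203.] [  8  32 184] [507.6 -29.3  96.6] [-196.   -44.9]
top
[239. 147.] [10  3 23] [680.5  75.8  60.3] [-14.   50.6] [680.1  76.7  59.8]
[228. 162.] [ 4 11 33] [633.4 115.4  69.4] [-59.8  92.8] [633.7 115.5  67.9]
[244. 173.] [10  4 23] [590.7  73.5  78.6] [-105.7   53.2] [590.   74.9  78.7]
[233. 188.] [ 5 12 36] [543.8 110.4  87.7] [-151.5   92.7] [543.8 110.3  86.4]
[249. 200.] [ 9  3 22] [500.6  67.9  97. ] [-197.8
[... 195 characters left out ...]
66. 198.] [ 9  9 30] [593.5  66.7  78.1] [-103.2   46.3] [593.   68.3  77.6]
[245. 200.] [12  8 31] [551.5  17.8  87.2] [-148.7   -0.3] [550.6  17.7  86.4]
[224. 203.] [ 9 10 36] [509.  -30.6  96.3] [-194.7  -46.3] [508.1 -29.   94.2]
[291. 215.] [ 8 10 33] [683.4  71.6  59.7] [-11.4  46.3] [683.4  71.6  58.3]
[250. 220.] [10 10 35] [598.8 -25.7  78. ] [-102.9  -46.3] [598.5 -25.1  77.6]
[271. 217.] [12  8 32] [641.7  22.6  68.8] [-56.5  -0.4] [640.9  22.1  68.9]
[228. 222.] [13  9 35] [556.7 -74.1  87.1] [-148.5  -92.3] [554.4 -73.6  85.8]
[276. 237.] [10 11 37] [688.6 -20.8  59.7] [-11.1 -46.2] [688.9 -19.8  59.1]
[254. 239.] [13  8 35] [646.4 -68.8  68.8] [-56.8 -91.9] [647.5 -68.2  68.9]
```

View pics/w9.png

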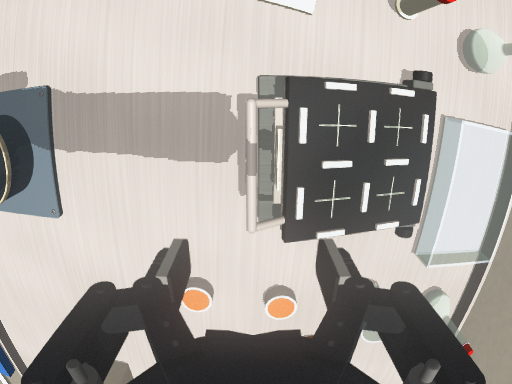

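```bash
cat >> h.py <<'E'
TH=.201
BAY={'FR':(-58,-45.5),'FL':(-58,46.5),'NR':(-150.2,-45.5),'NL':(-150.2,46.5)}
def held(b):
    "TCP-independent: world centre of an upright cup whose front edge just touches, so it tips into bay b"
    P=stage(*BAY[b],35,TH);a=np.radians(YAW);return P+[-2.4*np.cos(a),-2.4*np.sin(a),5.9]
def omask(p):
    h=cv2.cvtColor(p,cv2.COLOR_RGB2HSV);return (h[...,0]<14)&(h[...,1]>110)&(h[...,2]>60)&(p[...,1].astype(int)-p[...,2]>15)
def wcups(z=30.,f=None):
    s,p,d=look('wrist',f);out=[]
    m=cv2.morphologyEx(omask(p).astype(np.uint8),cv2.MORPH_CLOSE,np.ones((5,5)))
    for c,st,mm in blobs(m,150,6000):
        e=cv2.fitEllipse(max(cv2.findContours(mm.astype(np.uint8),0,1)[0],key=len));q=onz('wrist',*e[0],z,s)
        W=wpts(d,s);print('cup',np.round(e[0],0),np.round(e[1],0),q.round(1),'depth',np.median(W[mm],0).round(1));out.append(q)
    return out
E
python3 - <<'E'
from h import *
for cam in('top','scene'):
    z=np.load(cam+'1.npz')
    print(cam,[onz(cam,*c,30.).round(0).tolist() for c,st,_ in blobs(omask(z['p']),60,600) if abs(onz(cam,*c,30.)[1])<450])
for b in BAY: print(b,stage(*BAY[b],35,TH).round(1),held(b).round(1))
wcups()
go((511,-249.5,200,3),(511,-249.5,130,3))
E
```

```text
top [[511.0, -249.0, 30.0], [446.0, -406.0, 30.0], [365.0, -240.0, 30.0], [437.0, 373.0, 30.0]]
scene [[439.0, 371.0, 30.0], [367.0, -241.0, 30.0], [513.0, -250.0, 30.0], [447.0, -406.0, 30.0]]
FR [644.5 -22.4  77.9] [642.1 -22.6  83.8]
FL [639.5  69.4  77.9] [637.1  69.3  83.8]
NR [554.3 -27.4  96.3] [551.9 -27.5 102.2]
NL [549.3  64.5  96.3] [546.9  64.4 102.2]
cup [197. 300.] [19. 26.] [ 365.3 -242.    30. ] depth [ 365.9 -239.6   32.7]
cup [282. 308.] [18. 26.] [ 511.9 -250.4   30. ] depth [ 511.2 -247.9   32.8]
at [447.1  13.4 274.5] yaw 93.05 t 25.48 F [-0.3  0.7 -0.2] w 68.2 tilt [-2.5e-03 -5.0e-04 -1.0e+00]
  [-0.2659  0.05    0.0745] 90.05 n 8
  [-0.2658  0.0502  0.1445] 90.05 n 9
```

Emit:
carry_out(steps=[[[-0.266,0.05,0,90,0.7],[-0.266,0.05,0,90,0.7],[-0.266,0.05,0,90,0.7],[-0.266,0.05,0,90,0.7],[-0.266,0.05,0,90,0.7],[-0.266,0.05,0,90,0.7],[-0.266,0.05,0,90,0.7],[-0.266,0.05,0.02,90,0.7],[-0.266,0.05,0.05,90,0.7],[-0.266,0.05,0.08,90,0.7],[-0.266,0.05,0.12,90,0.7],[-0.266,0.05,0.145,90,0.7],[-0.266,0.05,0.145,90,0.7],[-0.266,0.05,0.145,90,0.7],[-0.266,0.05,0.145,90,0.7],[-0.266,0.05,0.145,90,0.7]]])

```text
time: 26.82
tool_pos: [512.0, -250.1, 130.9]
eef_rot: [1.0, 0.028, 0.0, 0.0]
wrist_force: [1.0, -0.1, -0.3]
gripper_width: 72.8
```

Run:
```python
from h import *
o=wcups(f='w10.png')
for q in o: go((q[0],q[1],5,3.1))
```

```text
cup [393. 113.] [36. 52.] [ 588.7 -370.5   30. ] depth [ 595.  -354.    34.3]
cup [251. 189.] [50. 52.] [ 511.6 -248.9   30. ] depth [ 512.3 -248.8   32.5]
cup [397. 256.] [31. 43.] [ 445.4 -406.1   30. ] depth [ 446.8 -404.7   32.5]
cup [236. 315.] [29. 42.] [ 365.1 -240.1   30. ] depth [ 367.3 -240.1   32.3]
at [ 512.2 -250.1  131.2] yaw 3.16 t 26.87 F [ 0.3 -0.3 -0.1] w 72.7 tilt [ 9.e-04 -5.e-04 -1.e+00]
  [0.0697 0.1244 0.1264] 0.06 n 6
at [ 512.2 -250.1  131.2] yaw 3.16 t 26.87 F [ 0.3 -0.3 -0.1] w 72.7 tilt [ 9.e-04 -5.e-04 -1.e+00]
  [-0.0006 -0.0013  0.1262] 0.06 n 5
at [ 512.2 -250.1  131.2] yaw 3.16 t 26.87 F [ 0.3 -0.3 -0.1] w 72.7 tilt [ 9.e-04 -5.e-04 -1.e+00]
  [-0.0753  0.152   0.1262] 0.06 n 7
at [ 512.2 -250.1  131.2] yaw 3.16 t 26.87 F [ 0.3 -0.3 -0.1] w 72.7 tilt [ 9.e-04 -5.e-04 -1.e+00]
  [-0.1464 -0.0182  0.1261] 0.06 n 6
```

View pics/w10.png

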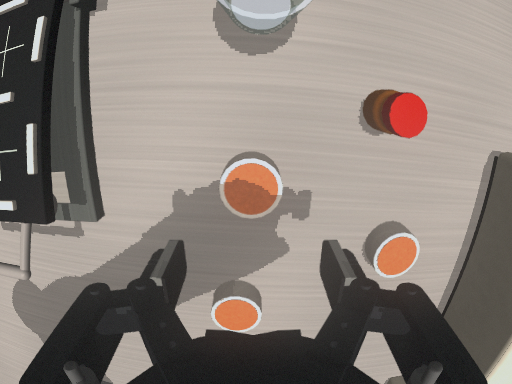

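Emit:
carry_out(steps=[[[-0.0005,-0.001,0.04,0,0.7],[-0.0005,-0.001,0.08,0,0.7],[-0.0005,-0.001,0.11,0,0.7],[-0.0005,-0.001,0.126,0,0.7],[-0.0005,-0.001,0.126,0,0.7],[-0.0005,-0.001,0.126,0,0.7],[-0.0005,-0.001,0.126,0,-0.2],[-0.0005,-0.001,0.126,0,-0.2],[-0.0005,-0.001,0.126,0,-0.2],[-0.0005,-0.001,0.126,0,-0.2],[-0.0005,-0.001,0.126,0,-0.2],[-0.0005,-0.001,0.12,0,-0.2],[-0.0005,-0.001,0.09,0,-0.2],[-0.0005,-0.001,0.05,0,-0.2],[-0.0005,-0.001,0.01,0,-0.2],[-0.0005,-0.001,-0.03,0,-0.2],[-0.0005,-0.001,-0.03,0,-0.2],[-0.0005,-0.001,-0.03,0,-0.2]]], force=40)

```text
time: 28.37
tool_pos: [512.5, -249.4, 164.1]
eef_rot: [1.0, 0.027, 0.003, 0.001]
wrist_force: [0.2, 0.5, -2.6]
gripper_width: 53.4
```

Run:
```python
from h import *
H=held('FR');go((H[0],H[1],160,3.1),(H[0],H[1],H[2]-15+5+8,3.1),(H[0],H[1],H[2]-15+5,3.1))
```

```text
at [ 512.5 -249.4  164.1] yaw 3.07 t 28.37 F [ 0.2  0.5 -2.6] w 53.4 tilt [ 0.0054 -0.0016 -1.    ]
  [ 0.1415 -0.2195  0.0044] -0.03 n 8
  [ 0.1411 -0.2197  0.0826] -0.03 n 8
  [ 0.1411 -0.2197  0.0906] -0.03 n 8
```

Emit:
carry_out(steps=[[[0.141,-0.219,0,0,-0.2],[0.141,-0.219,0,0,-0.2],[0.141,-0.219,0,0,-0.2],[0.141,-0.219,0,0,-0.2],[0.141,-0.219,0,0,-0.2],[0.141,-0.219,0,0,-0.2],[0.141,-0.219,0,0,-0.2],[0.141,-0.219,0,0,-0.2],[0.141,-0.219,0.03,0,-0.2],[0.141,-0.219,0.06,0,-0.2],[0.141,-0.219,0.072,0,-0.2],[0.141,-0.219,0.072,0,-0.2],[0.141,-0.219,0.072,0,-0.2]]])

```text
time: 29.45
tool_pos: [640.0, -23.4, 88.8]
eef_rot: [1.0, 0.026, -0.001, 0.0]
wrist_force: [0.5, -0.6, -0.7]
gripper_width: 53.6
```

Run:
```python
from h import *
H=held('FR');go((H[0],H[1],H[2]-15+5,3.1))
```

```text
at [640.  -23.4  88.8] yaw 2.98 t 29.45 F [ 0.5 -0.6 -0.7] w 53.6 tilt [-1.3e-03 -4.0e-04 -1.0e+00]
  [ 0.0021 -0.0007  0.015 ] -0.12 n 2
```

Emit:
carry_out(steps=[[[0.002,-0.001,0.004,0,-0.2],[0.002,-0.001,0.008,0,-0.2],[0.002,-0.001,0.01,0,-0.2],[0.002,-0.001,0.012,0,-0.2],[0.002,-0.001,0.013,0,-0.2],[0.002,-0.001,0.014,0,-0.2],[0.002,-0.001,0.014,0,-0.2]]])

```text
time: 30.03
tool_pos: [642.7, -21.4, 75.0]
eef_rot: [1.0, 0.027, 0.0, -0.0]
wrist_force: [-0.7, 0.1, 2.2]
gripper_width: 53.6
```

Emit:
carry_out(steps=[[[0,0,0.001,0,-0.2],[0,0,0.002,0,-0.2],[0,0,0.002,0,-0.2]]])

```text
time: 30.28
tool_pos: [643.4, -21.5, 73.8]
eef_rot: [1.0, 0.027, 0.001, -0.0]
wrist_force: [-0.2, 1.8, 9.1]
gripper_width: 53.1
```

Emit:
carry_out(steps=[[[0.0005,0,0.001,0,-0.2],[0.001,0,0.002,0,-0.2],[0.0013,0,0.003,0,-0.2],[0.0013,0,0.003,0,-0.2]]])

```text
time: 30.62
tool_pos: [645.3, -21.4, 71.3]
eef_rot: [1.0, 0.027, 0.002, -0.0]
wrist_force: [0.4, 2.1, 11.6]
gripper_width: 53.4
```

Emit:
carry_out(steps=[[[0,0,0.001,0,-0.2],[0,0,0.002,0,-0.2],[0,0,0.001,0,0.35],[0,0,0,0,0.4],[0,0,0,0,0.5],[0,0,0,0,0.55],[0,0,-0.01,0,0.55],[0,0,-0.04,0,0.55],[0,0,-0.08,0,0.55],[-0.02,0,-0.11,0,0.55],[-0.02,0,-0.11,0,0.55]]])

```text
time: 31.53
tool_pos: [624.0, -25.0, 186.3]
eef_rot: [1.0, 0.025, 0.003, 0.001]
wrist_force: [2.1, -1.3, -0.3]
gripper_width: 66.2
```

```bash
cat >> h.py <<'E'
def bays(f=None):
    "pellets of cups on the plate: offset from bay centres (plate axes)"
    a=np.radians(YAW);n=np.array([np.sin(TH)*np.cos(a),np.sin(TH)*np.sin(a),np.cos(TH)]);P0=stage(0,0,50,TH)
    ex=np.array([np.cos(TH)*np.cos(a),np.cos(TH)*np.sin(a),-np.sin(TH)]);ey=np.array([-np.sin(a),np.cos(a),0])
    for cam in('wrist','top','scene'):
        s,p,d=look(cam,f if cam=='wrist' else None);m=cv2.morphologyEx(omask(p).astype(np.uint8),cv2.MORPH_CLOSE,np.ones((3,3)))
        W=wpts(d,s) if cam=='wrist' else pts(cam,d)
        for c,st,mm in blobs(m,50,6000):
            o,D=ray(cam,*c,s);Q=o+D*(((P0-o)@n)/(D@n));l=np.array([(Q-P0)@ex,(Q-P0)@ey])
            for b in BAY:
                e=l-BAY[b]
                if np.abs(e).max()<40:
                    A=W[mm]-P0;k=np.linalg.lstsq(np.c_[A@ex,np.ones(len(A))],A@n,rcond=None)[0]
                    print(cam,b,'off',e.round(1),'h',np.median(A@n).round(1),'tilt',k[0].round(2))
E
python3 - <<'E'
from h import *
bays('w11.png');go((447,-406,200,3.1),(447,-406,130,3.1))
E
```

```text
wrist FR off [0.6 0.5] h 2.4 tilt 0.05
scene FR off [ 0.7 -0.9] h -0.0 tilt -0.01
at [623.8 -22.1 180.2] yaw 3.06 t 31.68 F [ 0.1  0.3 -0.8] w 66.3 tilt [ 6.e-04  7.e-04 -1.e+00]
  [-0.197   0.3739 -0.0202] -0.04 n 12
  [-0.197   0.374   0.0498] -0.04 n 12
```

Emit:
carry_out(steps=[[[-0.197,0.374,0,0,0.7],[-0.197,0.374,0,0,0.7],[-0.197,0.374,0,0,0.7],[-0.197,0.374,0,0,0.7],[-0.197,0.374,0,0,0.7],[-0.197,0.374,0,0,0.7],[-0.197,0.374,0,0,0.7],[-0.197,0.374,0,0,0.7],[-0.197,0.374,0,0,0.7],[-0.197,0.374,0,0,0.7],[-0.197,0.374,0.03,0,0.7],[-0.197,0.374,0.05,0,0.7],[-0.197,0.374,0.05,0,0.7],[-0.197,0.374,0.05,0,0.7]]])

```text
time: 32.85
tool_pos: [446.5, -405.5, 128.2]
eef_rot: [1.0, 0.027, -0.001, -0.001]
wrist_force: [-0.3, 0.6, 1.7]
gripper_width: 72.5
```

Run:
```python
from h import *
o=[q for q in wcups() if np.hypot(q[0]-447,q[1]+406)<50]
for q in o: go((q[0],q[1],5,3.1))
```

```text
cup [210.   7.] [51. 72.] [ 598.9 -363.5   30. ] depth [ 574.  -377.4   33.3]
cup [253. 189.] [50. 53.] [ 446.2 -405.6   30. ] depth [ 447.  -405.6   32.5]
cup [ 93. 253.] [30. 42.] [ 365.4 -239.6   30. ] depth [ 366.7 -241.1   32.3]
at [ 447.1 -406.   129.4] yaw 3.07 t 32.9 F [ 0.3 -0.2  1. ] w 72.3 tilt [-1.3e-03  8.0e-04 -1.0e+00]
  [-0.0008 -0.0003  0.1244] -0.03 n 4
```

Grip and lift, then carry to FL.

Emit:
carry_out(steps=[[[-0.0007,-0.0003,0.04,0,0.7],[-0.0007,-0.0003,0.08,0,0.7],[-0.0007,-0.0003,0.11,0,0.7],[-0.0007,-0.0003,0.124,0,0.7],[-0.0007,-0.0003,0.124,0,0.7],[-0.0007,-0.0003,0.124,0,0.7],[-0.0007,-0.0003,0.124,0,-0.2],[-0.0007,-0.0003,0.124,0,-0.2],[-0.0007,-0.0003,0.124,0,-0.2],[-0.0007,-0.0003,0.124,0,-0.2],[-0.0007,-0.0003,0.124,0,-0.2],[-0.0007,-0.0003,0.12,0,-0.2],[-0.0007,-0.0003,0.09,0,-0.2],[-0.0007,-0.0003,0.05,0,-0.2],[-0.0007,-0.0003,0.01,0,-0.2],[-0.0007,-0.0003,-0.03,0,-0.2],[-0.0007,-0.0003,-0.05,0,-0.2],[-0.0007,-0.0003,-0.05,0,-0.2],[-0.0007,-0.0003,-0.05,0,-0.2]]], force=40)

```text
time: 34.48
tool_pos: [446.7, -406.4, 181.7]
eef_rot: [1.0, 0.027, 0.001, 0.001]
wrist_force: [-0.1, 0.1, -2.3]
gripper_width: 53.6
```

Run:
```python
from h import *
H=held('FL');go((H[0],H[1],178,3.1),(H[0],H[1],H[2]-15+5+15,3.1))
```

```text
at [ 446.7 -406.4  181.7] yaw 3.06 t 34.48 F [-0.1  0.1 -2.3] w 53.6 tilt [ 0.003  -0.0017 -1.    ]
  [ 0.2155 -0.4649  0.0035] -0.04 n 14
  [ 0.2152 -0.465   0.0927] -0.04 n 14
```

Emit:
carry_out(steps=[[[0.215,-0.465,0,0,-0.2],[0.215,-0.465,0,0,-0.2],[0.215,-0.465,0,0,-0.2],[0.215,-0.465,0,0,-0.2],[0.215,-0.465,0,0,-0.2],[0.215,-0.465,0,0,-0.2],[0.215,-0.465,0,0,-0.2],[0.215,-0.465,0,0,-0.2],[0.215,-0.465,0,0,-0.2],[0.215,-0.465,0,0,-0.2],[0.215,-0.465,0,0,-0.2],[0.215,-0.465,0,0,-0.2],[0.215,-0.465,0,0,-0.2],[0.215,-0.465,0.03,0,-0.2],[0.215,-0.465,0.06,0,-0.2],[0.215,-0.465,0.085,0,-0.2],[0.215,-0.465,0.09,0,-0.2],[0.215,-0.465,0.09,0,-0.2],[0.215,-0.465,0.09,0,-0.2]]])

```text
time: 36.07
tool_pos: [636.3, 69.1, 90.1]
eef_rot: [1.0, 0.026, -0.0, 0.0]
wrist_force: [0.4, -0.6, -0.6]
gripper_width: 53.1
```

Run:
```python
from h import *
H=held('FL');go((H[0],H[1],H[2]-15+5,3.1))
```

```text
at [636.3  69.1  90.1] yaw 3.0 t 36.07 F [ 0.4 -0.6 -0.6] w 53.1 tilt [-2.e-04 -5.e-04 -1.e+00]
  [ 0.0008 -0.0002  0.0164] -0.1 n 2
```

Emit:
carry_out(steps=[[[0.001,0,0.006,0,-0.2],[0.001,0,0.01,0,-0.2],[0.001,0,0.012,0,-0.2],[0.001,0,0.014,0,-0.2],[0.001,0,0.015,0,-0.2],[0.001,0,0.016,0,-0.2],[0.0015,0,0.017,0,-0.2],[0.002,0,0.018,0,-0.2],[0.0025,0,0.019,0,-0.2],[0.0025,0,0.019,0,-0.2]]])

```text
time: 36.9
tool_pos: [640.4, 69.8, 72.5]
eef_rot: [1.0, 0.027, 0.002, -0.0]
wrist_force: [0.5, 1.1, 11.0]
gripper_width: 53.1
```

Emit:
carry_out(steps=[[[0,0,0.001,0,-0.2],[0,0,0.002,0,-0.2],[0,0,0.001,0,0.35],[0,0,0,0,0.4],[0,0,0,0,0.5],[0,0,0,0,0.55],[0,0,-0.01,0,0.55],[0,0,-0.04,0,0.55],[0,0,-0.08,0,0.55],[-0.02,0,-0.11,0,0.55],[-0.02,0,-0.11,0,0.55]]])

```text
time: 37.82
tool_pos: [619.2, 66.7, 187.3]
eef_rot: [1.0, 0.026, 0.003, -0.0]
wrist_force: [1.0, -1.3, 0.3]
gripper_width: 66.3
```

Run:
```python
from h import *
bays('w12.png');go((366,-240.5,190,3.1),(366,-240.5,130,3.1))
```

```text
wrist FL off [-0.4 -1.2] h 2.4 tilt 0.06
wrist FR off [ 0.3 -0.4] h 2.5 tilt 0.08
top FR off [0.  0.3] h 0.6 tilt -1.67
top FL off [-0.8  0.6] h 0.5 tilt -1.74
scene FL off [ 0.3 -1.6] h -0.3 tilt 0.03
scene FR off [ 0.7 -0.9] h -0.5 tilt 0.02
at [618.7  69.1 181.2] yaw 3.06 t 37.97 F [-0.1 -0.2 -0.7] w 66.1 tilt [ 6.e-04  8.e-04 -1.e+00]
  [-0.2688  0.2957 -0.0091] -0.04 n 11
  [-0.2689  0.2957  0.0509] -0.04 n 11
```

Emit:
carry_out(steps=[[[-0.269,0.296,0,0,0.7],[-0.269,0.296,0,0,0.7],[-0.269,0.296,0,0,0.7],[-0.269,0.296,0,0,0.7],[-0.269,0.296,0,0,0.7],[-0.269,0.296,0,0,0.7],[-0.269,0.296,0,0,0.7],[-0.269,0.296,0,0,0.7],[-0.269,0.296,0,0,0.7],[-0.269,0.296,0.01,0,0.7],[-0.269,0.296,0.03,0,0.7],[-0.269,0.296,0.05,0,0.7],[-0.269,0.296,0.05,0,0.7],[-0.269,0.296,0.05,0,0.7]]])

```text
time: 39.13
tool_pos: [365.1, -240.9, 130.0]
eef_rot: [1.0, 0.026, -0.002, -0.001]
wrist_force: [0.2, -0.9, -0.6]
gripper_width: 72.6
```

Run:
```python
from h import *
o=[q for q in wcups() if np.hypot(q[0]-366,q[1]+240)<50]
for q in o: go((q[0],q[1],5,3.1))
```

```text
cup [252. 187.] [50. 53.] [ 365.9 -240.2   30. ] depth [ 366.8 -240.2   32.5]
at [ 365.7 -241.2  130.7] yaw 3.03 t 39.18 F [ 0.8 -1.   0.7] w 72.5 tilt [-1.6e-03  2.0e-04 -1.0e+00]
  [ 0.0004 -0.0009  0.1257] -0.07 n 5
```

Emit:
carry_out(steps=[[[0.0005,-0.001,0.04,0,0.7],[0.0005,-0.001,0.08,0,0.7],[0.0005,-0.001,0.11,0,0.7],[0.0005,-0.001,0.125,0,0.7],[0.0005,-0.001,0.125,0,0.7],[0.0005,-0.001,0.125,0,0.7],[0.0005,-0.001,0.125,0,-0.2],[0.0005,-0.001,0.125,0,-0.2],[0.0005,-0.001,0.125,0,-0.2],[0.0005,-0.001,0.125,0,-0.2],[0.0005,-0.001,0.125,0,-0.2],[0.0005,-0.001,0.12,0,-0.2],[0.0005,-0.001,0.09,0,-0.2],[0.0005,-0.001,0.05,0,-0.2],[0.0005,-0.001,0.01,0,-0.2],[0.0005,-0.001,-0.03,0,-0.2],[0.0005,-0.001,-0.05,0,-0.2],[0.0005,-0.001,-0.05,0,-0.2],[0.0005,-0.001,-0.05,0,-0.2]]], force=40)

```text
time: 40.77
tool_pos: [366.9, -239.7, 182.0]
eef_rot: [1.0, 0.027, 0.001, 0.0]
wrist_force: [0.2, -0.5, -2.2]
gripper_width: 53.8
```

Run:
```python
from h import *
H=held('NR');go((H[0],H[1],180,3.1),(H[0],H[1],H[2]-15+5+15,3.1))
```

```text
at [ 366.9 -239.7  182. ] yaw 3.12 t 40.77 F [ 0.2 -0.5 -2.2] w 53.8 tilt [ 2.9e-03 -2.0e-04 -1.0e+00]
  [ 0.1963 -0.2018  0.0025] 0.02 n 8
  [ 0.1961 -0.2019  0.0753] 0.02 n 8
```

Emit:
carry_out(steps=[[[0.196,-0.202,0,0,-0.2],[0.196,-0.202,0,0,-0.2],[0.196,-0.202,0,0,-0.2],[0.196,-0.202,0,0,-0.2],[0.196,-0.202,0,0,-0.2],[0.196,-0.202,0,0,-0.2],[0.196,-0.202,0,0,-0.2],[0.196,-0.202,0,0,-0.2],[0.196,-0.202,0.03,0,-0.2],[0.196,-0.202,0.06,0,-0.2],[0.196,-0.202,0.072,0,-0.2],[0.196,-0.202,0.072,0,-0.2],[0.196,-0.202,0.072,0,-0.2]]])

```text
time: 41.85
tool_pos: [550.6, -28.6, 108.5]
eef_rot: [1.0, 0.026, -0.001, 0.0]
wrist_force: [-1.0, -0.7, -1.3]
gripper_width: 53.7
```

Run:
```python
from h import *
H=held('NR');go((H[0],H[1],H[2]-15+5,3.1))
```

```text
at [550.6 -28.6 108.5] yaw 2.97 t 41.85 F [-1.  -0.7 -1.3] w 53.7 tilt [-1.9e-03 -4.0e-04 -1.0e+00]
  [ 0.0014 -0.0011  0.0163] -0.13 n 2
```

Emit:
carry_out(steps=[[[0.001,-0.0005,0.006,0,-0.2],[0.001,-0.0005,0.01,0,-0.2],[0.001,-0.0005,0.012,0,-0.2],[0.001,-0.0005,0.014,0,-0.2],[0.001,-0.0005,0.015,0,-0.2],[0.001,-0.0005,0.016,0,-0.2],[0.0015,-0.0005,0.017,0,-0.2],[0.002,-0.0005,0.018,0,-0.2],[0.0025,-0.0005,0.019,0,-0.2],[0.0025,-0.0005,0.019,0,-0.2]]])

```text
time: 42.68
tool_pos: [555.0, -27.4, 90.9]
eef_rot: [1.0, 0.027, 0.001, -0.0]
wrist_force: [-0.3, 1.8, 9.5]
gripper_width: 53.6
```

Emit:
carry_out(steps=[[[0,0,0.001,0,-0.2],[0,0,0.002,0,-0.2],[0,0,0.001,0,0.35],[0,0,0,0,0.4],[0,0,0,0,0.5],[0,0,0,0,0.55],[0,0,-0.01,0,0.55],[0,0,-0.04,0,0.55],[0,0,-0.08,0,0.55],[-0.02,0,-0.11,0,0.55],[-0.02,0,-0.11,0,0.55]]])

```text
time: 43.6
tool_pos: [533.5, -30.7, 205.2]
eef_rot: [1.0, 0.025, 0.003, 0.0]
wrist_force: [0.4, -1.2, 0.5]
gripper_width: 66.1
```

Run:
```python
from h import *
bays('w13.png');go((437.5,372.5,200,93),(437.5,372.5,130,93))
```

```text
wrist FR off [ 3.1 -0.7] h 2.5 tilt -0.31
wrist FL off [ 1.4 -0.5] h 2.4 tilt -0.23
wrist NR off [-2.4 -0.8] h 2.4 tilt 0.12
scene FL off [-0.1 -1.5] h -0.2 tilt 4.1
scene NR off [ 0.3 -1.9] h -0.2 tilt -0.0
scene FR off [ 0.9 -0.8] h -0.3 tilt 0.01
at [533.8 -28.  200. ] yaw 3.07 t 43.75 F [0.  0.4 0.3] w 66.4 tilt [ 6.e-04  8.e-04 -1.e+00]
  [-7.47e-02 -4.05e-01  3.00e-04] -89.93 n 11
  [-0.0748 -0.405   0.0703] -89.93 n 12
```

Emit:
carry_out(steps=[[[-0.075,-0.405,0,-90,0.7],[-0.075,-0.405,0,-90,0.7],[-0.075,-0.405,0,-90,0.7],[-0.075,-0.405,0,-90,0.7],[-0.075,-0.405,0,-90,0.7],[-0.075,-0.405,0,-90,0.7],[-0.075,-0.405,0,-90,0.7],[-0.075,-0.405,0,-90,0.7],[-0.075,-0.405,0,-90,0.7],[-0.075,-0.405,0,-90,0.7],[-0.075,-0.405,0.03,-90,0.7],[-0.075,-0.405,0.06,-90,0.7],[-0.075,-0.405,0.07,-90,0.7],[-0.075,-0.405,0.07,-90,0.7],[-0.075,-0.405,0.07,-90,0.7],[-0.075,-0.405,0.07,-90,0.7]]])

```text
time: 45.08
tool_pos: [438.0, 371.9, 130.0]
eef_rot: [0.689, 0.724, 0.0, 0.0]
wrist_force: [0.2, -0.1, 0.7]
gripper_width: 72.4
```

Run:
```python
from h import *
o=[q for q in wcups() if np.hypot(q[0]-437,q[1]-373)<60]
for q in o: go((q[0],q[1],5,93))
```

```text
cup [252. 186.] [50. 53.] [437.6 373.3  30. ] depth [437.4 374.2  32.6]
at [438.1 372.2 130.4] yaw 92.89 t 45.13 F [ 0.3  0.4 -0.3] w 72.6 tilt [ 9.e-04  6.e-04 -1.e+00]
  [ 0.0011 -0.0006  0.1254] -0.11 n 5
```

Emit:
carry_out(steps=[[[0.001,-0.0005,0.04,0,0.7],[0.001,-0.0005,0.08,0,0.7],[0.001,-0.0005,0.11,0,0.7],[0.001,-0.0005,0.125,0,0.7],[0.001,-0.0005,0.125,0,0.7],[0.001,-0.0005,0.125,0,0.7],[0.001,-0.0005,0.125,0,-0.2],[0.001,-0.0005,0.125,0,-0.2],[0.001,-0.0005,0.125,0,-0.2],[0.001,-0.0005,0.125,0,-0.2],[0.001,-0.0005,0.125,0,-0.2],[0.001,-0.0005,0.12,0,-0.2],[0.001,-0.0005,0.09,0,-0.2],[0.001,-0.0005,0.05,0,-0.2],[0.001,-0.0005,0.01,0,-0.2],[0.001,-0.0005,-0.03,0,-0.2],[0.001,-0.0005,-0.05,0,-0.2],[0.001,-0.0005,-0.05,0,-0.2],[0.001,-0.0005,-0.05,0,-0.2]]], force=40)

```text
time: 46.72
tool_pos: [437.1, 373.5, 181.6]
eef_rot: [0.688, 0.726, 0.002, -0.0]
wrist_force: [-0.7, 0.3, -2.3]
gripper_width: 54.0
```

Run:
```python
from h import *
H=held('NL');go((H[0],H[1],180,3.1),(H[0],H[1],H[2]-15+5+15,3.1))
```

```text
at [437.1 373.5 181.6] yaw 93.05 t 46.72 F [-0.7  0.3 -2.3] w 54.0 tilt [ 0.002   0.0029 -1.    ]
  [-0.3145  0.0931  0.001 ] 89.95 n 9
  [-0.3147  0.093   0.0738] 89.95 n 10
```

Emit:
carry_out(steps=[[[-0.314,0.093,0,90,-0.2],[-0.314,0.093,0,90,-0.2],[-0.314,0.093,0,90,-0.2],[-0.314,0.093,0,90,-0.2],[-0.314,0.093,0,90,-0.2],[-0.314,0.093,0,90,-0.2],[-0.314,0.093,0,90,-0.2],[-0.314,0.093,0,90,-0.2],[-0.314,0.093,0,90,-0.2],[-0.314,0.093,0,90,-0.2],[-0.314,0.093,0,90,-0.2],[-0.314,0.093,0,90,-0.2],[-0.314,0.093,0,90,-0.2],[-0.314,0.093,0,90,-0.2],[-0.314,0.093,0.03,90,-0.2],[-0.314,0.093,0.06,90,-0.2],[-0.314,0.093,0.071,90,-0.2],[-0.314,0.093,0.071,90,-0.2],[-0.314,0.093,0.071,90,-0.2]]])

```text
time: 48.3
tool_pos: [546.2, 64.0, 108.8]
eef_rot: [1.0, 0.027, -0.001, 0.0]
wrist_force: [-0.3, 0.1, -1.3]
gripper_width: 53.3
```

Run:
```python
from h import *
H=held('NL');go((H[0],H[1],H[2]-15+5,3.1))
```

```text
at [546.2  64.  108.8] yaw 3.07 t 48.3 F [-0.3  0.1 -1.3] w 53.3 tilt [-1.1e-03 -6.0e-04 -1.0e+00]
  [ 0.0008 -0.0004  0.0166] -0.03 n 2
```

Emit:
carry_out(steps=[[[0.001,-0.0005,0.006,0,-0.2],[0.001,-0.0005,0.01,0,-0.2],[0.001,-0.0005,0.012,0,-0.2],[0.001,-0.0005,0.014,0,-0.2],[0.001,-0.0005,0.015,0,-0.2],[0.001,-0.0005,0.016,0,-0.2],[0.0015,-0.0005,0.017,0,-0.2],[0.002,-0.0005,0.018,0,-0.2],[0.0025,-0.0005,0.019,0,-0.2],[0.0025,-0.0005,0.019,0,-0.2]]])

```text
time: 49.13
tool_pos: [549.5, 65.0, 90.5]
eef_rot: [1.0, 0.027, 0.001, -0.0]
wrist_force: [-1.8, 0.9, 8.8]
gripper_width: 53.8
```

Emit:
carry_out(steps=[[[0,0,0.001,0,-0.2],[0,0,0.002,0,-0.2],[0,0,0.001,0,0.35],[0,0,0,0,0.4],[0,0,0,0,0.5],[0,0,0,0,0.55],[0,0,-0.01,0,0.55],[0,0,-0.04,0,0.55],[0,0,-0.08,0,0.55],[-0.06,0,-0.13,0,0.55],[-0.11,0,-0.15,0,0.55],[-0.11,0,-0.15,0,0.55],[-0.11,0,-0.15,0,0.55]]])

```text
time: 50.22
tool_pos: [434.5, 58.1, 241.8]
eef_rot: [1.0, 0.026, -0.001, -0.002]
wrist_force: [0.7, -0.3, -0.3]
gripper_width: 66.0
```

Run:
```python
from h import *
bays('w14.png');go()
```

```text
wrist NL off [1.2 0.1] h 2.5 tilt -0.58
wrist NR off [-1.  -0.8] h 2.6 tilt -0.57
top FR off [ 4.9 -2.7] h 0.4 tilt -1.67
scene NL off [ 2.  -0.8] h -0.1 tilt 0.01
scene FL off [-0.1 -1.5] h -0.4 tilt -0.0
scene NR off [ 0.1 -1.9] h -0.5 tilt 4.43
scene FR off [ 0.9 -0.8] h 0.3 tilt -0.02
at [439.3  59.9 240.4] yaw 3.12 t 50.37 F [ 0.6  0.6 -0. ] w 65.9 tilt [ 0.0014  0.0017 -1.    ]
```

View pics/w14.png

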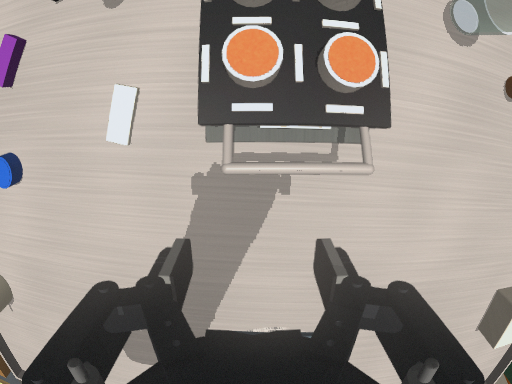

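Run:
```python
from h import *
s,p,d=look('scene');cv2.imwrite('pics/s3.png',cv2.resize(p[90:340,90:390,::-1],None,fx=2.4,fy=2.4))
```

```text
(no output)
```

View pics/s3.png

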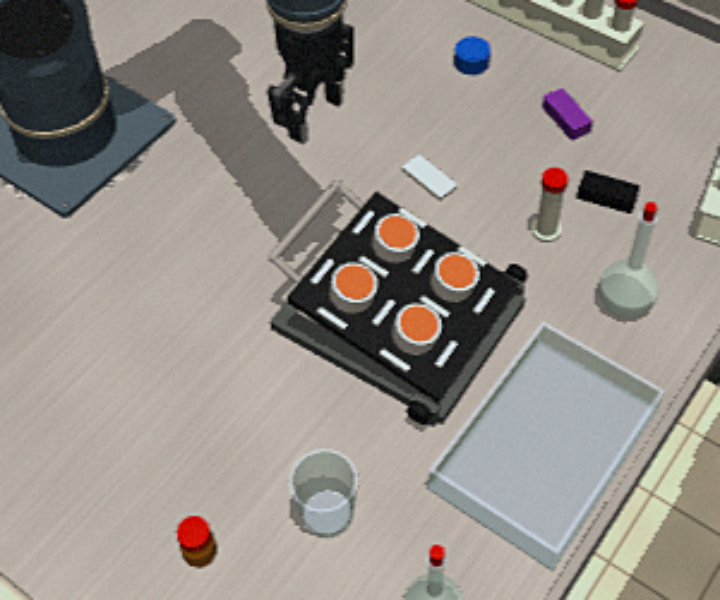

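All four cups stand flush, one in each bay (crop positions (396,235), (455,275), (354,286) and (418,326)). The plate is propped, and the bystanders stand undisturbed.

```bash
python3 -c "
from plant import robot
print(robot.job_done())"
```

```text
the job is handed in; nothing more can be done
None
```

The stage is set up and the job is handed in, at about 50 s on the robot's clock. No verdict was reported.

**What I did:**
- I raised the plate by the handle to about 1.2 rad, where it stayed up by itself.
- I put the 25 mm block on the bright strip and the 15 mm block flat on it, lengthwise along the roller.
- I lowered the held plate until its roller rested on the stack, then released it.
- I stood all four cups on the plate, one to a bay, pellet up. One cup had been knocked about 2 cm aside during the run; I found it again and placed it too.

**Last checks:**
- **Stack:** the top block measured 497, 14 mm, within about 1 mm of the strip's measured centre, with its long side within 0.5° of the roller's direction. I did not re-measure it after the plate came down.
- **Plate:** the scene camera's heights agree with the expected 0.20 rad.
- **Cups:** the scene camera put all four within about 2 mm of their bay centres and, by pellet height, flush on the plate.
- **Bystanders:** the jar, beaker, tube and thinnest block look untouched in the last picture.

**Readings that disagreed or ran high:**
- **Wrist force:** it reached 64 N for a moment as the roller met the stack. That was through the gripped handle, and I backed off before letting go.
- **Plate tilt:** the wrist camera's plane fit gave 0.25 rad. It was noisy, and I trusted the scene camera.
- **Last top-camera reading:** for the rear right cup it was off by (4.9, -2.7) mm, probably because the arm hid part of it. Earlier top views and the scene camera had it within 1 mm.
- **Pellet tilt:** some of the rough pellet-tilt fits came out nonsensical, so I ignored those and relied on the pellet heights.

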